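# Pin the rod brackets to the printer base and tighten its nut

### The arm

A 6-joint arm with a two-finger parallel gripper is mounted at the origin on the work surface. World frame = base frame: x ahead of the robot, y to its left, z up, the work surface at z = 0. Lengths are in m, angles in rad, forces in N, time in s.
With the tool pointing down it reaches from about 0.35 to 0.975 m from the base axis. Payload 4.9 kg.
Tool frame: the origin (TCP) lies midway between the tips of the shut fingers; the grasp point (between the pads) lies 19 mm behind it; y points along the fingers, x is the direction in which the jaws open and shut, and the axes are right-handed (so a half turn about y gives the same grasp; the last joint's range is limited). The gripper opens to 85 mm and grips with 20 to 120 N. Pads are 22 mm wide; open, the fingers measure 114 mm over their backs; the gripper's body (76 mm by 85 mm) begins 54 mm behind the grasp point. The pads swing forward as they close: fully open they stand 13 mm farther back than shut.
Start: joints at [-1.393, 0.053, 1.613, -0, 1.476, -0.119], TCP at [0.183, -0.598, 0.201] pointing down, gripper open.
Joint ranges: [-3.01, 3.01], [-1.01, 2.22], [0.06, 2.58], [-1.02, 4.17], [0.09, 2.62], [-3.14, 3.14]. Speed limits (rad/s): [2.57, 2.57, 3.14, 3.14, 3.14, 3.14].

### API

Orientations are given as a unit quaternion [x, y, z, w].
In Python, from workcell import ctrl gives the robot as it stands.
- The arm moves only by the tool apply_moves, never from a script. Its argument "moves" is a list of rows, each an object with "hand": the finger opening in m, from 0 to 0.0854; "linear": the shift along the tool's x, y, z in m, a list of three; "yaw": the turn about the tool's y in rad. In form: [{"hand": hand, "linear": [tx, ty, tz], "yaw": yaw}, ...]. A call has 1 to 12 rows; each row is the pose to reach, as a shift and turn from the pose commanded when the call began, along the tool's axes at that moment; what a row does not reach only later rows make up. A row lasts 1/8 s, in which the tool goes at most 62.5 mm and 10.7 degrees, less where a joint would pass 70% of its speed; a pose out of reach is approached as far as the arm can. A call with a gripper value outside its range is refused whole. The fingers move at their own pace and stop on an object; "squeeze" is the grip in N (left out, the last holds). Time passes only in rows, so rows that repeat a pose let the fingers close. It gives the time, the measured TCP pose, the force and the opening at its end, in the units of the state.
- ctrl.sense(): the state, without advancing time (a new reading comes with each control period).
- ctrl.snapshot(name): name is "side" or "top"; returns a dict with "img" (400x640x3 uint8, red, green, blue), "fx", "fy", "cx", "cy" (pixels), "R" (3x3) and "t" (3): a world point X has camera coordinates R X + t. Camera axes: x right, y down, z forward; pixel columns grow to the right and rows downward; lengths in m; the calibration is good to about 2 mm. A picture is of the moment at which its call begins. There is no depth.
- ctrl.finish_job(): hands the job in, once; it reports no verdict.
The state is a dict: "clock": time; "joint_positions": joint angles; "joint_velocities": joint speeds; "joint_torque": joint torques, N m; "ee_pos": TCP position; "tool_rot": TCP orientation; "contact_force": force on the tool from outside, world axes, zero at the start; "torque": the same for the moment, N m; "finger_gap": finger opening in m.
Only numpy, scipy, OpenCV 4.12 (cv2) and the standard library are available. Lean on these libraries where they do the work, as an engineer would, in place of code of your own. Each camera call takes 0.05 s, during which the arm holds its last target. There are 200 camera calls.

### The job

Set every plywood rod bracket flat on its own outline on the printer base, upright web towards the long edge of the base nearer the robot, with its hole lined up over the base's hole, and drive a steel pin from the blue rack through both until its collar sits on the bracket; pins not needed stay in the rack. Only then turn the steel nut clockwise with the fingers until its yellow line is at about the green mark, and finish with the wrench alone until the line is at the red mark, where the nut stops. Finally lay the wrench back along its red mat, and leave the other things on the bench alone.

Things in the scene. Friction and masses are not known exactly. Their poses are not given: they have to be found in the camera images.
- base: plywood base of a desktop printer, a fixed block 120 (its x) x 340 (its y) x 36 mm high; origin at the centre of its underside on the bench, z up; its -x edge is the long edge nearer the robot. Three stations (burnt outlines of a bracket's foot) centred at x = 0, y = -120, -50 and +20 mm, each with a straight vertical 14 mm through hole at x = +25 mm (same y), mouth chamfered 1.5 mm in the base's top; a captive hex nut at x = 0, y = +125 mm.
- bracket_a: plywood rod bracket, may be absent. Flat foot 90 (x) x 44 (y) x 10 mm, origin at the centre of its underside, z up; one vertical 14 mm through hole at x = +25 mm; an upright web at x = -28 mm, 12 mm thick along x, 36 mm wide along y, rising 45 mm from the foot (to 55 mm above the underside), good to grip across its thickness. 40 to 130 g. All brackets are alike and any fits any station.
- hole_a (a point): centre of the top mouth of the hole in bracket_a's foot (x = +25, z = +10 mm), axes as the bracket's
- bracket_b: plywood rod bracket, may be absent. Flat foot 90 (x) x 44 (y) x 10 mm, origin at the centre of its underside, z up; one vertical 14 mm through hole at x = +25 mm; an upright web at x = -28 mm, 12 mm thick along x, 36 mm wide along y, rising 45 mm from the foot (to 55 mm above the underside), good to grip across its thickness. 40 to 130 g. All brackets are alike and any fits any station.
- hole_b (a point): centre of the top mouth of the hole in bracket_b's foot (x = +25, z = +10 mm), axes as the bracket's
- bracket_c: plywood rod bracket, may be absent. Flat foot 90 (x) x 44 (y) x 10 mm, origin at the centre of its underside, z up; one vertical 14 mm through hole at x = +25 mm; an upright web at x = -28 mm, 12 mm thick along x, 36 mm wide along y, rising 45 mm from the foot (to 55 mm above the underside), good to grip across its thickness. 40 to 130 g. All brackets are alike and any fits any station.
- hole_c (a point): centre of the top mouth of the hole in bracket_c's foot (x = +25, z = +10 mm), axes as the bracket's
- rack: fixed blue block holding the three pins upright in a row along its x; 160 (x) x 56 (y) x 40 mm high, 15 mm holes at x = -50, 0 and +50 mm; origin at the centre of its underside, z up
- pin_0: steel pin 66 mm long, 60 g; origin at the centre of its lower, tapered tip, z along it towards the head. Shank 12 mm across for 38 mm (its lowest 5 mm tapers to 7 mm across), then a 22 mm collar 5 mm thick that stops on the bracket, then a round grip 18 mm across from 43 to 66 mm above the tip. All pins are alike; it slides freely in the holes. With the collar on a pinned bracket's foot the tip is 8 mm above the bench; in the rack 2 mm.
- pin_1: steel pin 66 mm long, 60 g; origin at the centre of its lower, tapered tip, z along it towards the head. Shank 12 mm across for 38 mm (its lowest 5 mm tapers to 7 mm across), then a 22 mm collar 5 mm thick that stops on the bracket, then a round grip 18 mm across from 43 to 66 mm above the tip. All pins are alike; it slides freely in the holes. With the collar on a pinned bracket's foot the tip is 8 mm above the bench; in the rack 2 mm.
- pin_2: steel pin 66 mm long, 60 g; origin at the centre of its lower, tapered tip, z along it towards the head. Shank 12 mm across for 38 mm (its lowest 5 mm tapers to 7 mm across), then a 22 mm collar 5 mm thick that stops on the bracket, then a round grip 18 mm across from 43 to 66 mm above the tip. All pins are alike; it slides freely in the holes. With the collar on a pinned bracket's foot the tip is 8 mm above the bench; in the rack 2 mm.
- nut (a joint): angle in rad of the captive steel hex nut on the base, 0 to 1.9; grows as the nut is turned clockwise seen from above (tightened); 1.9 is its stop (nothing gives way beyond). Starts at 0 to 0.3. It turns against a steady friction of about 0.12 N m and stays where it is left. Its yellow line reaches the green mark at 1.2 and the red mark at 1.9.
- nut_top (a point): centre of the hexagon's top face, 66 mm above the bench, 125 mm from the base's centre towards its +y; turns with the nut. Hexagon 40 mm across flats (46 across corners), its flat sides from 40 to 66 mm above the bench (4 to 30 mm above the base's top); one pair of flats faces along this point's x axis, the others at 60 degrees. A thin stud 12 mm across stands 8 mm above it.
- wrench: blue-handled open-ended wrench 223 mm long, 14 mm thick, 200 g; origin on its underside below its centre of mass, x along the handle towards the jaw, z up. Handle 16 mm wide, from x = -95 to +50 mm, with a 23 mm wide tail to x = -115; jaw from x = +50 to +108, 64 mm wide, open towards +x and through from top to bottom. Lies on the mat at the start.
- wrench_jaw (a point): where the nut's axis sits in the wrench's jaw: x = +90 mm, mid-thickness, axes as the wrench's. The two jaw faces are 43.5 mm apart, parallel to x, from x = 65 to 108 mm; lowered over the nut with them parallel to a pair of flats, the wrench has about 10 degrees of play either way before it turns the nut.
- mat: fixed red mat for the wrench, 240 (x) x 80 (y) x 5 mm; origin at the centre of its underside, z up; the wrench lies along its x
- phone: dark phone 145 x 72 x 10 mm lying flat; a bystander, origin at the centre of its underside
- bottle: purple bottle 68 mm across, 200 mm tall; a bystander, origin at the centre of its underside
- tape: blue roll of tape 90 mm across, 24 mm high; a bystander, origin at the centre of its underside
- gear: plywood gear 66 mm across with hub, 20 mm high; a bystander, origin at the centre of its underside
- motor: black and silver stepper motor 42 x 42 x 40 mm; a bystander, origin at the centre of its underside
- offcut: U-shaped plywood offcut 150 x 80 x 6 mm; a bystander, origin at the centre of its underside
- block: plywood block 50 x 32 x 22 mm; a bystander, origin at the centre of its underside
Mind the look-alikes: they are no part of the job. Leave any pink or purple look-alike of the bracket_b alone.

How it is judged:
By the outcome, as a careful person would: the job done as asked, in the order asked, and still so for the second after the job is handed in, with the robot touching nothing.
Of bracket_a, bracket_b, bracket_c only 2 to 3 are there at a start; the rules pass over those that are not, and their reading is None.
At some moment in a run one of bracket_a, bracket_b, bracket_c, wrench may be knocked a few centimetres aside while the robot is not near it.
It also fails if it takes over 210 s, if anything falls off the work surface, if the arm or the gripper's body presses on something with over 40 N, if the wrist force passes 120 N, or if a joint passes its speed limit or range.

## Working session

There is one attempt and no reset: what is moved stays moved. The work goes in short steps, Python scripts to look and compute and a tool call to move; the robot and the scene stay as the last step left them, time stands still between calls to the robot, and variables do not carry over. Pictures are saved under pics/ and viewed, about 12 in all and at most 16, crops included, and the job is handed in when it is done.

Besides the shell and the picture viewer there is one more tool, called after "Request:" in YAML: its name, and indented under it one key for each argument. apply_moves: Moves the arm, as the interface text tells. Its arguments: {"type":"object","properties":{"moves":{"type":"array","items":{"type":"object","properties":{"hand":{"type":"number"},"linear":{"type":"array","items":{"type":"number"}},"yaw":{"type":"number"}}}},"squeeze":{"type":"number"}},"required":["moves"]}

```bash
ls; mkdir -p pics
python3 - <<'E'
from workcell import ctrl
import cv2,json,numpy as np
s=ctrl.sense();print({k:np.round(v,4).tolist() for k,v in s.items()})
for n in("top","side"):
    d=ctrl.snapshot(n);cv2.imwrite(f"pics/{n}0.png",d["img"][:,:,::-1])
    print(n,d["fx"],d["fy"],d["cx"],d["cy"],np.round(d["R"],4).tolist(),np.round(d["t"],4).tolist())
E
```

```text
pics
{'clock': 0.0, 'joint_positions': [-1.393, 0.0534, 1.6143, 0.0, 1.476, -0.119], 'joint_velocities': [0.0002, 0.0011, 0.0001, 0.0009, 0.0013, -0.0003], 'joint_torque': [0.0002, -39.368, -37.0175, -0.0001, 0.0072, -0.0], 'ee_pos': [0.1827, -0.597, 0.2], 'tool_rot': [-0.5679, 0.4211, -0.4201, 0.5689], 'contact_force': [-0.4265, -1.082, -0.3309], 'torque': [-0.039, 0.0091, -0.0003], 'finger_gap': 0.0857}
top 509.29904515961346 509.29904515961346 317.08559803987004 204.73474236358646 [[0.0224, -0.9997, 0.0061], [-0.9831, -0.0232, -0.1816], [0.1817, -0.0019, -0.9834]] [-0.1317, 0.574, 1.529]
side 519.4049582365006 519.4049582365006 325.555519742452 201.22610818719332 [[-0.8583, -0.5129, 0.0162], [-0.3814, 0.6165, -0.6888], [0.3433, -0.5973, -0.7248]] [0.4214, 0.335, 1.5831]
```

View pics/top0.png

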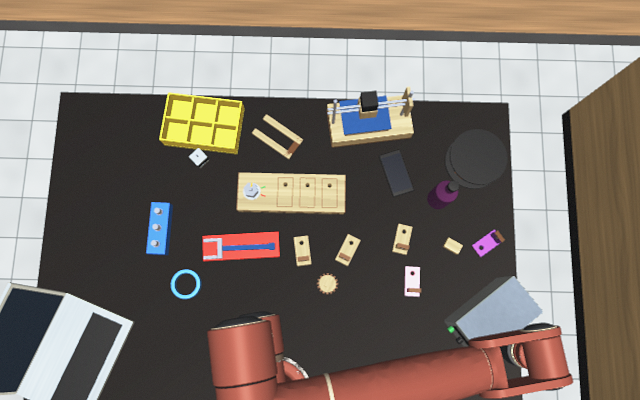

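View pics/side0.png

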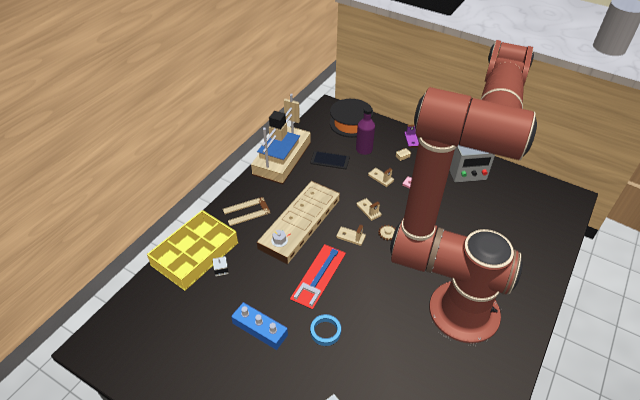

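Top view: the base is centred near (291,193) with the nut at (251,191). Three plywood brackets sit at (303,250), (347,249) and (402,239), with pink and purple decoys at (412,281) and (488,242). The rack is at (157,228) and the wrench and mat at (241,246). I'll zoom in for measurement.

Run:
```python
import cv2
t=cv2.imread("pics/top0.png");s=cv2.imread("pics/side0.png")
cv2.imwrite("pics/z1.png",cv2.resize(t[165:275,225:425],None,fx=4,fy=4,interpolation=cv2.INTER_CUBIC))
cv2.imwrite("pics/z2.png",cv2.resize(t[165:275,140:290],None,fx=5,fy=5,interpolation=cv2.INTER_CUBIC))
```

```text
(no output)
```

View pics/z1.png

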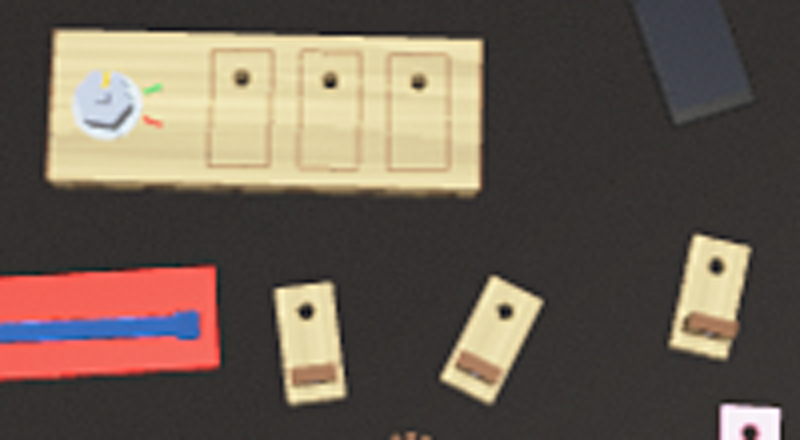

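View pics/z2.png

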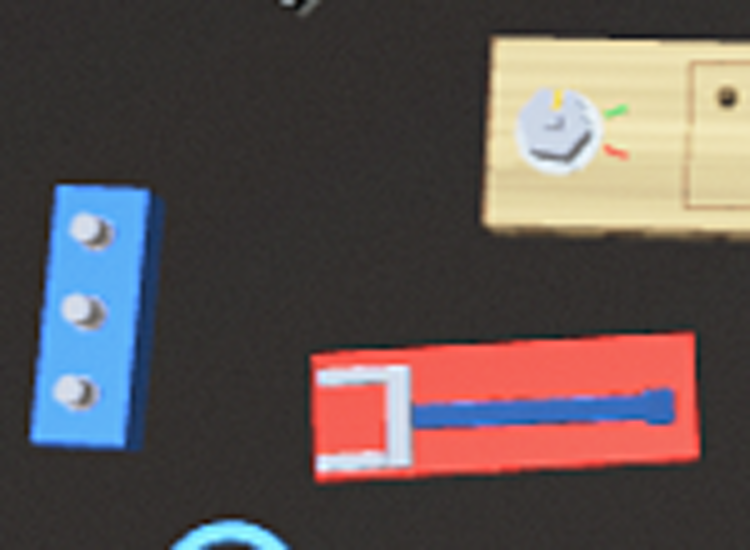

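The close-ups show the base holes at about (285,184), (307,184) and (330,185) px, the yellow nut line near 12 o'clock (image up), with the green and red marks clockwise from it. All webs are on the near (robot) side. Next I measure numerically.

```bash
cat > h.py <<'E'
import numpy as np,cv2
from workcell import ctrl
def snap(n,save=None):
    d=ctrl.snapshot(n); d["R"]=np.array(d["R"]);d["t"]=np.array(d["t"])
    if save: cv2.imwrite("pics/"+save,d["img"][:,:,::-1])
    return d
def w(d,uv,z):
    uv=np.atleast_2d(np.asarray(uv,float)); C=-d["R"].T@d["t"]
    r=np.c_[(uv[:,0]-d["cx"])/d["fx"],(uv[:,1]-d["cy"])/d["fy"],np.ones(len(uv))]@d["R"]
    return C+r*((z-C[2])/r[:,2])[:,None]
def px(d,X):
    c=np.atleast_2d(X)@d["R"].T+d["t"]; return np.c_[d["fx"]*c[:,0]/c[:,2]+d["cx"],d["fy"]*c[:,1]/c[:,2]+d["cy"]]
def hsv(d): return cv2.cvtColor(d["img"],cv2.COLOR_RGB2HSV)
def dark(d,uv,r=5):
    "subpixel centre of a dark spot near uv"
    g=cv2.cvtColor(d["img"],cv2.COLOR_RGB2GRAY).astype(float);u,v=np.round(uv).astype(int)
    p=g[v-r:v+r+1,u-r:u+r+1];wt=np.clip(0.75*np.median(p)-p,0,None);Y,X=np.mgrid[-r:r+1,-r:r+1]
    wt[np.hypot(X,Y)>r]=0
    return np.array([u+(wt*X).sum()/wt.sum(),v+(wt*Y).sum()/wt.sum()])
def blobs(m,a=20):
    n,l,s,c=cv2.connectedComponentsWithStats(m.astype(np.uint8));return [(s[i,4],c[i],l==i) for i in range(1,n) if s[i,4]>=a]
E
python3 - <<'E'
from h import *
np.set_printoptions(precision=4,suppress=True)
d=snap("top");e=snap("side")
print("cam",-d["R"].T@d["t"])
H=[w(d,dark(d,u,4),.036)[0] for u in [(285.5,184.5),(307.5,184.5),(329.7,185.3)]];print("baseholes",H)
v=H[0]-H[2];print("yaw",np.arctan2(-v[0],v[1]),"len",np.linalg.norm(v))
for b,z in(((301.5,242.7),.01),((351,242.7),.01),((404,231.3),.01)):
    q=dark(d,b,3);h=w(d,q,z)[0]
    I=hsv(d);m=(I[...,2]>110)&(I[...,0]<32)&(I[...,1]>40)
    # component near
    for a,c,l in blobs(m,60):
        if np.hypot(*(c-q))<20:
            r=cv2.minAreaRect(np.argwhere(l)[:,::-1].astype(np.float32))
            P=w(d,cv2.boxPoints(r),.008);E=[P[1]-P[0],P[2]-P[1]];L=[np.linalg.norm(x) for x in E];E=E[int(np.argmax(L))]
            if E[0]<0:E=-E
            ya=np.arctan2(E[1],E[0]);print("bracket hole",h,"yaw",ya,L,"centre",P.mean(0)[:2],"c from hole",h[:2]-.025*np.array([np.cos(ya),np.sin(ya)]))
# same holes in side view by projection
for p in H: 
    q=px(e,p)[0];print("side check",q,w(e,dark(e,q,4),.036)[0])
I=hsv(d)
red=((I[...,0]<6)|(I[...,0]>174))&(I[...,1]>120)&(I[...,2]>150)
blue=(I[...,0]>100)&(I[...,0]<118)&(I[...,1]>130)&(I[...,2]>90)
sub=np.zeros_like(red);sub[200:275,190:290]=1
ys,xs=np.nonzero((red|blue)&sub);r=cv2.minAreaRect(np.c_[xs,ys].astype(np.float32));P=w(d,cv2.boxPoints(r),.005);print("mat",P.mean(0),P[:,:2])
ys,xs=np.nonzero(blue&sub);P=w(d,np.c_[xs,ys],.014);c=P.mean(0)[:2];_,_,V=np.linalg.svd(P[:,:2]-c);k=V[0]*np.sign(V[0][1]);pr=(P[:,:2]-c)@k;print("handle",c,"yaw",np.arctan2(k[1],k[0]),"ext",pr.min(),pr.max())
gray=(I[...,1]<70)&(I[...,2]>140);ry,rx=np.nonzero(gray&sub);P=w(d,np.c_[rx,ry],.014);print("jaw px",len(rx));pr=(P[:,:2]-c)@k;la=(P[:,:2]-c)@np.array([-k[1],k[0]]);print(pr.min(),pr.max(),la.min(),la.max())
sub=np.zeros_like(red);sub[195:265,140:180]=1
ys,xs=np.nonzero(blue&sub&(I[...,2]>190));r=cv2.minAreaRect(np.c_[xs,ys].astype(np.float32));P=w(d,cv2.boxPoints(r),.04);print("rack",P.mean(0),P[:,:2])
for a,c,l in blobs(gray&sub,8): print("pin",a,c,w(d,c,.066)[0])
for a,c,l in blobs(I[...,1]<60,1):0
E
```

```text
cam [ 0.2895 -0.1155  1.6086]
baseholes [array([ 0.6434, -0.0157,  0.036 ]), array([ 0.6424, -0.0854,  0.036 ]), array([ 0.6433, -0.1549,  0.036 ])]
yaw -0.0004956586952070597 len 0.13922841000355693
bracket hole [ 0.4629 -0.0709  0.01  ] yaw 0.14440615082112573 [np.float64(0.048153565573251386), np.float64(0.09300515594575891)] centre [ 0.4385 -0.0745] c from hole [ 0.4381 -0.0745]
bracket hole [ 0.4665 -0.2276  0.01  ] yaw -0.44724868520509115 [np.float64(0.09202945830874545), np.float64(0.04645523144190693)] centre [ 0.4445 -0.2175] c from hole [ 0.4439 -0.2168]
bracket hole [ 0.5062 -0.3943  0.01  ] yaw -0.20058414412939274 [np.float64(0.09336873129208413), np.float64(0.05021214566416542)] centre [ 0.4818 -0.3903] c from hole [ 0.4817 -0.3893]
side check [290.0676 217.2502] [ 0.6422 -0.0159  0.036 ]
side check [301.2569 204.7846] [ 0.6417 -0.0862  0.036 ]
side check [311.4925 192.7085] [ 0.6419 -0.1569  0.036 ]
mat [0.4425 0.1432 0.005 ] [[ 0.4618  0.3033]
 [ 0.5335  0.0132]
 [ 0.4223 -0.0153]
 [ 0.3523  0.2715]]
handle [0.4407 0.0978] yaw 1.7991387007673814 ext -0.08279660306563154 0.18740236520335266
jaw px 439
-0.1554621663217733 0.1398339371654505 -0.1497980533924819 0.012535062461053088
rack [0.4954 0.3743 0.04  ] [[0.4165 0.4045]
 [0.5786 0.4018]
 [0.5741 0.3435]
 [0.4122 0.3473]]
pin 34 [157.4706 210.5882] [0.5447 0.3707 0.066 ]
pin 34 [156.0588 226.7941] [0.4945 0.371  0.066 ]
pin 37 [154.4865 243.027 ] [0.4448 0.3718 0.066 ]
```

```bash
cat > plan.py <<'E'
"plan.py x y z ang [x y z ang ...]: shifts from the present tool pose to targets (ang = world angle of the jaw axis, mod pi)"
import sys
from h import *
from scipy.spatial.transform import Rotation as Ro
def show(T):
    s=ctrl.sense();R=Ro.from_quat(s["tool_rot"]).as_matrix();a0=np.arctan2(R[1,0],R[0,0])
    print("t",round(s["clock"],2),"tcp",np.round(s["ee_pos"],4),"ang",round(a0,3),"tilt",np.round(R[:,1],3),"gap",round(s["finger_gap"],4),"F",np.round(s["contact_force"],1),"q6",round(s["joint_positions"][5],2))
    for x,y,z,a in T:
        da=(a-a0+np.pi/2)%np.pi-np.pi/2
        print("lin",np.round(R.T@(np.array([x,y,z])-s["ee_pos"]),4).tolist(),"yaw",round(-da,3))
if __name__=="__main__": show(np.array(sys.argv[1:],float).reshape(-1,4))
E
python3 plan.py .454 -.384 .12 -.2  .454 -.384 .022 -.2
python3 - <<'E'
from h import *
np.set_printoptions(precision=4,suppress=True)
d=snap("top");I=hsv(d)
sub=np.zeros(I.shape[:2],bool);sub[220:270,280:420]=1
br=(I[...,2]>60)&(I[...,2]<175)&((I[...,0]<14))&(I[...,1]>70)&sub
for a,c,l in blobs(br,15):
    P=w(d,np.argwhere(l)[:,::-1],.055);r=cv2.minAreaRect(np.argwhere(l)[:,::-1].astype(np.float32));print("web",a,c,P.mean(0)[:2],r[1:])
print("bottle",w(d,(443,195),.1))
red=((I[...,0]<6)|(I[...,0]>174))&(I[...,1]>120)&(I[...,2]>150);b=[x for x in blobs(red,300)]
for a,c,l in b:
    r=cv2.minAreaRect(np.argwhere(l)[:,::-1].astype(np.float32));P=w(d,cv2.boxPoints(r),.005);print("red",a,c,P.mean(0)[:2],P[:,:2].tolist())
blue=(I[...,0]>100)&(I[...,0]<118)&(I[...,1]>130)&(I[...,2]>90)
for a,c,l in blobs(blue,80):
    if 220<c[0]<285 and 225<c[1]<260:
        P=w(d,np.argwhere(l)[:,::-1],.017)[:,:2];c0=P.mean(0);k=np.linalg.svd(P-c0)[2][0];k=k*np.sign(k[1]);p=(P-c0)@k;print("handle",c,c0,np.arctan2(k[1],k[0]),p.min(),p.max())
E
```

```text
t 0.2 tcp [ 0.1827 -0.5972  0.2004] ang -1.274 tilt [-0.     0.001 -1.   ] gap 0.0853 F [-0.  -1.1  0.7] q6 -0.12
lin [-0.1244, 0.0806, 0.3218] yaw -1.074
lin [-0.1243, 0.1786, 0.3218] yaw -1.074
web 42 [403.2619 246.119 ] [ 0.454  -0.3849] ((12.155404090881348, 4.093146324157715), 7.125016689300537)
web 21 [343.5714 256.1429] [ 0.4192 -0.2027] ((9.391485214233398, 2.683281421661377), 26.56505012512207)
web 31 [302.5161 258.3548] [ 0.4096 -0.0779] ((3.0, 9.0), 90.0)
bottle [[ 0.6071 -0.4988  0.1   ]]
red 1446 [242.7254 245.4633] [0.448 0.12 ] [[0.47883758348115085, 0.24557977817764917], [0.4984655435361946, 0.0031917256932316174], [0.41706519693923305, -0.0043938626482838], [0.3978173891177949, 0.23580063974009294]]
red 2510 [239.2928 354.8028] [0.1176 0.1076] [[0.19174305973046812, 0.19805464269617842], [0.21180123693379724, 0.04506740891761654], [0.04304565476494379, 0.01861291588002989], [0.023795910133228182, 0.1686760014864158]]
red 999 [512.2613 352.4665] [ 0.1265 -0.7656] [[0.17629366189381224, -0.6414865622791015], [0.21977304434063394, -0.8712633852993106], [0.07590645353311
[... 600 characters left out ...]
4175], [0.0767495727010129, -0.8980872870530165], [0.05408457823288865, -0.9010470766315355], [0.012427924031271742, -0.6926604317840807]]
red 588 [247.0374 392.2364] [0.0146 0.0863] [[0.03734905268923461, 0.15799284550368417], [0.04038412746636158, 0.016855893889506562], [-0.008145713727309989, 0.014917506075677961], [-0.01113755481802653, 0.15524373328554594]]
red 364 [309.1154 395.2967] [ 0.0111 -0.0847] [[-0.00776354960348008, -0.0030071256296703014], [0.02643848117841091, -0.0017141970618305968], [0.029979768129332174, -0.166807847061286], [-0.004257942656775648, -0.16743049638895707]]
handle [249.743  246.9206] [0.4444 0.089 ] 1.6298662363344807 -0.07568748778898807 0.08353127600265567
```

Request:
apply_moves:
  moves:
    - {"hand": 0.085,"linear": [-0.015,0.005,0.04],"yaw": -0.13}
    - {"hand": 0.085,"linear": [-0.035,0.02,0.095],"yaw": -0.3}
    - {"hand": 0.085,"linear": [-0.055,0.04,0.15],"yaw": -0.48}
    - {"hand": 0.085,"linear": [-0.075,0.055,0.205],"yaw": -0.66}
    - {"hand": 0.085,"linear": [-0.095,0.07,0.255],"yaw": -0.84}
    - {"hand": 0.085,"linear": [-0.115,0.08,0.3],"yaw": -1.0}
    - {"hand": 0.085,"linear": [-0.1243,0.08,0.3218],"yaw": -1.074}
    - {"hand": 0.085,"linear": [-0.1243,0.08,0.3218],"yaw": -1.074}
  squeeze: 40

```text
clock: 1.25
ee_pos: [0.4551, -0.3834, 0.1208]
tool_rot: [-0.704, 0.07, -0.07, 0.704]
contact_force: [0.1, -0.5, -0.4]
finger_gap: 0.0849
```

```bash
python3 plan.py .454 -.384 .022 -.2; python3 -c "
from h import *
snap('top','a1.png')"
```

```text
t 1.25 tcp [ 0.4551 -0.3834  0.1208] ang -0.198 tilt [-0.  0. -1.] gap 0.0849 F [ 0.1 -0.5 -0.4] q6 -0.63
lin [-0.0009, 0.0988, -0.0008] yaw 0.002
```

View pics/a1.png

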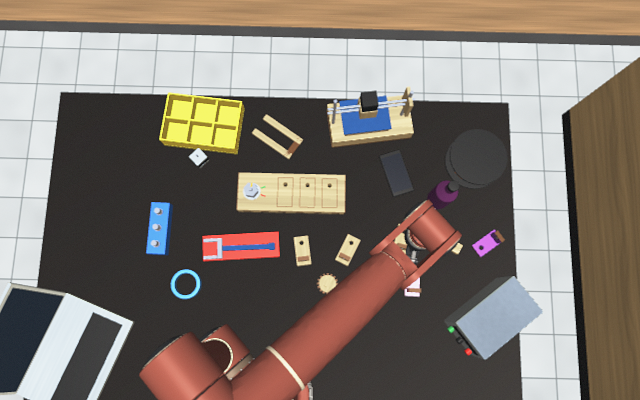

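The arm is hovering over bracket c with the scene undisturbed. I'll lower with the fingers at 50 mm to stay clear of the pink decoy.

Request:
apply_moves:
  moves:
    - {"hand": 0.05,"linear": [-0.001,0.02,-0.001],"yaw": 0}
    - {"hand": 0.05,"linear": [-0.001,0.05,-0.001],"yaw": 0}
    - {"hand": 0.05,"linear": [-0.001,0.08,-0.001],"yaw": 0}
    - {"hand": 0.05,"linear": [-0.001,0.099,-0.001],"yaw": 0}
    - {"hand": 0.0,"linear": [-0.001,0.099,-0.001],"yaw": 0}
    - {"hand": 0.0,"linear": [-0.001,0.099,-0.001],"yaw": 0}
    - {"hand": 0.0,"linear": [-0.001,0.099,-0.001],"yaw": 0}
    - {"hand": 0.0,"linear": [-0.001,0.099,-0.001],"yaw": 0}
    - {"hand": 0.0,"linear": [-0.001,0.07,-0.001],"yaw": 0}
    - {"hand": 0.0,"linear": [-0.001,0.02,-0.001],"yaw": 0}
    - {"hand": 0.0,"linear": [-0.001,-0.02,-0.001],"yaw": 0}
  squeeze: 50

```text
clock: 2.68
ee_pos: [0.4533, -0.3857, 0.1436]
tool_rot: [0.704, -0.07, 0.071, -0.703]
contact_force: [-0.1, -0.3, -1.0]
finger_gap: 0.0085
```

```bash
python3 plan.py .590 -.156 .14 0  .590 -.156 .06 0; python3 -c "
from h import *
d=snap('side');import cv2
cv2.imwrite('pics/a2.png',cv2.resize(d['img'][120:260,260:460,::-1],None,fx=4,fy=4))"
```

```text
t 2.67 tcp [ 0.4533 -0.3857  0.1436] ang -0.2 tilt [ 0.001 -0.001 -1.   ] gap 0.0085 F [-0.1 -0.3 -1. ] q6 -0.63
lin [0.0883, 0.0034, 0.2522] yaw -0.2
lin [0.0882, 0.0834, 0.2523] yaw -0.2
```

View pics/a2.png

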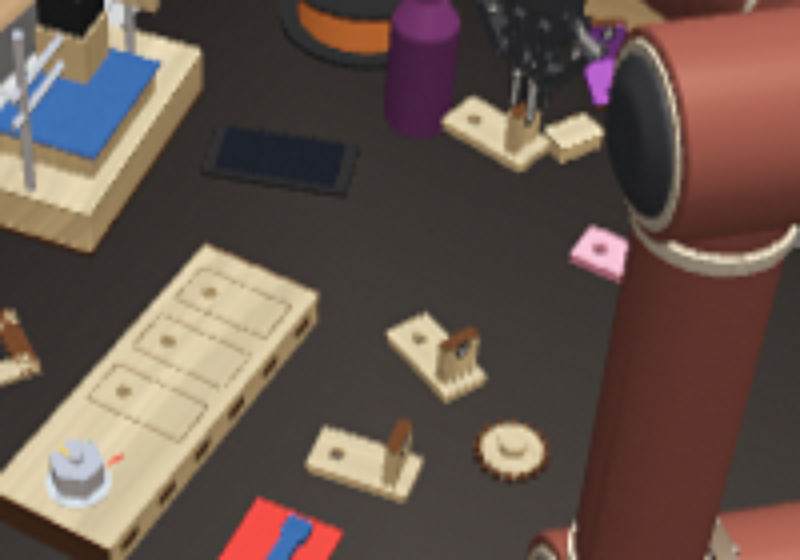

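The side view shows bracket c gripped by the web and level, with its hole at about (379,150) px. The scene is otherwise unchanged. Next I carry it over the −120 station and measure there.

Request:
apply_moves:
  moves:
    - {"hand": 0.0,"linear": [0.012,0.0,0.034],"yaw": -0.03}
    - {"hand": 0.0,"linear": [0.03,0.002,0.086],"yaw": -0.07}
    - {"hand": 0.0,"linear": [0.05,0.003,0.14],"yaw": -0.11}
    - {"hand": 0.0,"linear": [0.07,0.003,0.195],"yaw": -0.15}
    - {"hand": 0.0,"linear": [0.083,0.01,0.237],"yaw": -0.18}
    - {"hand": 0.0,"linear": [0.0883,0.03,0.2523],"yaw": -0.2}
    - {"hand": 0.0,"linear": [0.0883,0.0434,0.2523],"yaw": -0.2}
    - {"hand": 0.0,"linear": [0.0883,0.0434,0.2523],"yaw": -0.2}

```text
clock: 3.72
ee_pos: [0.5876, -0.1563, 0.0952]
tool_rot: [-0.707, 0.002, 0.001, 0.707]
contact_force: [-0.0, 0.5, -0.5]
finger_gap: 0.0086
```

```bash
cat > held.py <<'E'
"held.py: hole of the held bracket and its offset from the web, seen in the side view"
from h import *
from scipy.spatial.transform import Rotation as Ro
import sys
s=ctrl.sense();p=np.array(s["ee_pos"]);R=Ro.from_quat(s["tool_rot"]).as_matrix();a=np.arctan2(R[1,0],R[0,0])
x=np.array([np.cos(a),np.sin(a),0]); x=x*(1 if x[0]>0 else -1);z=p[2]-.022+.010
for n in("side","top"):
    d=snap(n)
    g=p+.053*x;g[2]=z;q=px(d,g)[0];c=dark(d,q,5);h=w(d,c,z)[0]
    print(n,"expect",np.round(g,4),"seen",np.round(h,4),"px",np.round(q,1),np.round(c,1))
    cv2.imwrite(f"pics/{sys.argv[1]}_{n}.png",cv2.resize(d["img"][int(q[1])-50:int(q[1])+50,int(q[0])-70:int(q[0])+70,::-1],None,fx=4,fy=4,interpolation=cv2.INTER_CUBIC))
E
python3 plan.py .590 -.156 .06 0; python3 held.py c; python3 -c "
import cv2,numpy as np
cv2.imwrite('pics/c.png',np.hstack([cv2.resize(cv2.imread(f'pics/c_{n}.png'),(400,286)) for n in('side','top')]))"
```

```text
t 3.73 tcp [ 0.5876 -0.1563  0.0952] ang -0.001 tilt [-0.004  0.001 -1.   ] gap 0.0086 F [-0.   0.5 -0.5] q6 -0.38
lin [0.0026, 0.0352, 0.0003] yaw -0.001
side expect [ 0.6406 -0.1564  0.0832] seen [ 0.6543 -0.1712  0.0832] px [312.3 183.4] [311.2 179.5]
top expect [ 0.6406 -0.1564  0.0832] seen [ 0.6277 -0.1508  0.0832] px [330.  182.8] [328.1 186.9]
```

View pics/c.png

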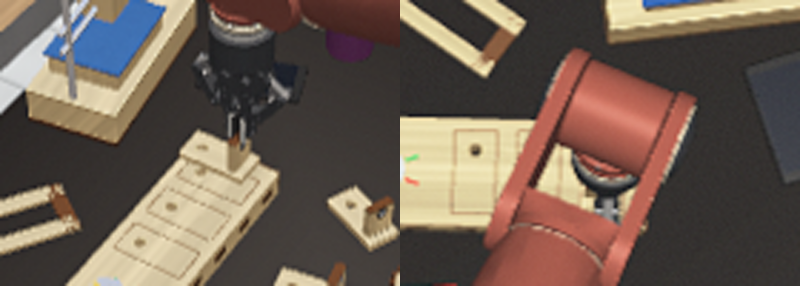

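The side view shows bracket c level above its station, with its hole at about (313,184.5) px. The top view is blocked by the wrist. I'll refine that hole position.

```bash
sed -i 's/c=dark(d,q,5)/c=dark(d,q+[0.5,0.5],3);c=dark(d,c,3)/' held.py; python3 held.py c2 | head -1; python3 -c "
from h import *
d=snap('side')
for r in (2,3,4): c=dark(d,(313.4,184.5),r);print(c,w(d,c,.0832))
g=cv2.cvtColor(d['img'],cv2.COLOR_RGB2GRAY);print(g[179:191,306:322])"
```

```text
side expect [ 0.6421 -0.1572  0.0856] seen [ 0.6426 -0.1546  0.0856] px [312.1 182.6] [311.6 183. ]
[313. 183.] [[ 0.63956574 -0.15932475  0.0832    ]]
[312.79245283 183.        ] [[ 0.64018955 -0.15893786  0.0832    ]]
[312.75 183.  ] [[ 0.64031714 -0.15885872  0.0832    ]]
[[ 49  44  88 175 213 211 214 196 176 144 122  71  47  50  51  84]
 [ 45  86 171 218 215 211 209 209 211 216 198 159 121  69  47  53]
 [ 85 170 211 209 210 207 208 208 209 207 210 214 196 158 122  72]
 [169 210 208 208 201 168 172 184 214 212 209 207 209 214 199 110]
 [211 206 204 206 170 151 157 130 202 211 213 212 210 209 214 146]
 [215 209 206 206 181 189 201 169 188 206 208 209 212 214 217 143]
 [212 214 213 210 207 208 207 205 205 204 205 206 207 210 218 143]
 [154 191 210 215 213 209 206 205 204 203 203 204 205 207 213 142]
 [160 141 152 190 205 207 212 210 207 205 203 203 204 205 210 141]
 [208 179 156 138 129 169 203 204 208 210 208 206 204 204 208 140]
 [219 202 197 169 149 141 128 149 187 204 209 210 209 207 209 140]
 [206 161 200 201 192 180 161 154 136 149 187 205 211 215 215 147]]h.py:19: RuntimeWarn
[... 256 characters left out ...]
ype(int)
h.py:17: RuntimeWarning: overflow encountered in scalar subtract
  p=g[v-r:v+r+1,u-r:u+r+1];wt=np.clip(0.75*np.median(p)-p,0,None);Y,X=np.mgrid[-r:r+1,-r:r+1]
  return _methods._mean(a, axis=axis, dtype=dtype,
  ret = ret.dtype.type(ret / rcount)
Traceback (most recent call last):
  File "held.py", line 9, in <module>
    g=p+.053*x;g[2]=z;q=px(d,g)[0];c=dark(d,q+[0.5,0.5],3);c=dark(d,c,3);h=w(d,c,z)[0]
                                                             ~~~~^^^^^^^
  File "h.py", line 18, in dark
    wt[np.hypot(X,Y)>r]=0
    ~~^^^^^^^^^^^^^^^^^
IndexError: boolean index did not match indexed array along axis 0; size of axis is 0 but size of corresponding boolean axis is 7
```

```bash
sed -i 's/def dark(d,uv,r=5)/def dark(d,uv,r=5,k=.75)/;s/0.75\*np/k*np/' h.py; sed -i 's/c=dark(d,q+\[0.5,0.5\],3);c=dark(d,c,3)/c=dark(d,q,3,.97);c=dark(d,c,3,.97)/;s/("side","top")/("side",)/' held.py; python3 held.py c2;python3 plan.py .5893 -.1572 .059 0
```

```text
side expect [ 0.6429 -0.157   0.0867] seen [ 0.6413 -0.154   0.0867] px [311.9 182.3] [311.8 183. ]
t 4.03 tcp [ 0.5899 -0.1567  0.0987] ang -0.001 tilt [ 0.001 -0.001 -1.   ] gap 0.0083 F [-0.2 -0.4 -2.1] q6 -0.38
lin [-0.0007, 0.0397, -0.0005] yaw -0.001
```

Request:
apply_moves:
  moves:
    - {"hand": 0.0,"linear": [0.0,0.015,-0.002],"yaw": 0}
    - {"hand": 0.0,"linear": [0.0,0.03,-0.0022],"yaw": 0}
    - {"hand": 0.0,"linear": [0.0,0.036,-0.0022],"yaw": 0}
    - {"hand": 0.0,"linear": [0.0,0.039,-0.0022],"yaw": 0}
    - {"hand": 0.0,"linear": [0.0,0.0405,-0.0022],"yaw": 0}
    - {"hand": 0.0,"linear": [0.0,0.0405,-0.0022],"yaw": 0}

```text
clock: 4.78
ee_pos: [0.5891, -0.1579, 0.0593]
tool_rot: [-0.707, 0.001, 0.001, 0.707]
contact_force: [-8.4, 2.5, 11.2]
finger_gap: 0.0085
```

```bash
python3 plan.py
python3 - <<'E'
from h import *
s=ctrl.sense();p=np.array(s["ee_pos"]);d=snap("side")
q=px(d,[p[0]+.053,p[1],.046])[0];c=dark(d,q,4,.9);print(q,c,w(d,c,.046))
E
```

```text
t 4.78 tcp [ 0.5891 -0.1579  0.0593] ang 0.0 tilt [-0.002  0.    -1.   ] gap 0.0085 F [-8.4  2.5 11.2] q6 -0.38
[312.1896511  190.38089889] [312.11619718 190.83098592] [[ 0.64115871 -0.15578683  0.046     ]]
```

Request:
apply_moves:
  moves:
    - {"hand": 0.035,"linear": [0.0,0.0,0],"yaw": 0}
    - {"hand": 0.035,"linear": [0.0,0.0,0],"yaw": 0}
    - {"hand": 0.035,"linear": [0.0,-0.01,0],"yaw": 0}
    - {"hand": 0.035,"linear": [0.0,-0.05,0],"yaw": 0}
    - {"hand": 0.05,"linear": [-0.03,-0.1,-0.06],"yaw": 0.1}
    - {"hand": 0.05,"linear": [-0.06,-0.1,-0.12],"yaw": 0.2}
    - {"hand": 0.05,"linear": [-0.09,-0.1,-0.16],"yaw": 0.3}
    - {"hand": 0.05,"linear": [-0.11,-0.1,-0.19],"yaw": 0.4}
    - {"hand": 0.05,"linear": [-0.12,-0.1,-0.2],"yaw": 0.45}
    - {"hand": 0.05,"linear": [-0.12,-0.1,-0.2],"yaw": 0.45}

```text
clock: 6.08
ee_pos: [0.4695, -0.3581, 0.1575]
tool_rot: [-0.689, 0.158, -0.158, 0.689]
contact_force: [0.6, 0.9, 1.0]
finger_gap: 0.05
```

```bash
cat > see.py <<'E'
import sys
from h import *
n=sys.argv[1]
T=snap("top");S=snap("side")
a=cv2.resize(T["img"][165:275,225:425,::-1],None,fx=4,fy=4,interpolation=cv2.INTER_CUBIC)
b=cv2.resize(S["img"][140:280,220:440,::-1],None,fx=3,fy=3,interpolation=cv2.INTER_CUBIC)
if len(sys.argv)>2: cv2.imwrite(f"pics/{n}.png",a if sys.argv[2]=="top" else b)
I=hsv(T);sub=np.zeros(I.shape[:2],bool);sub[220:275,280:425]=1
br=(I[...,2]>60)&(I[...,2]<175)&(I[...,0]<14)&(I[...,1]>70)&sub
for ar,c,l in blobs(br,15): print("web",ar,np.round(c,1),np.round(w(T,c,.055)[0],4))
for D,nm in((T,"top"),(S,"side")):
    for p in([.463,-.071,.01],[.4665,-.2276,.01],[.642,-.0158,.036],[.642,-.086,.036],[.642,-.156,.046]):
        q=px(D,p)[0];c=dark(D,dark(D,q,4,.8),3,.8);print(nm,p,"->",np.round(w(D,c,p[2])[0],4),np.round(c-q,1))
E
python3 see.py s1 side; python3 plan.py .4192 -.2035 .12 -.447
```

```text
web 1482 [383.2 251.7] [ 0.4355 -0.3235  0.055 ]
web 24 [343.9 256.2] [ 0.4189 -0.2037  0.055 ]
web 33 [302.5 258.5] [ 0.4093 -0.0777  0.055 ]
top [0.463, -0.071, 0.01] -> [ 0.4629 -0.0707  0.01  ] [-0.1  0. ]
top [0.4665, -0.2276, 0.01] -> [ 0.4665 -0.2275  0.01  ] [-0. -0.]
top [0.642, -0.0158, 0.036] -> [ 0.6433 -0.0157  0.036 ] [-0.  -0.4]
top [0.642, -0.086, 0.036] -> [ 0.6426 -0.0854  0.036 ] [-0.2 -0.2]
top [0.642, -0.156, 0.046] -> [ 0.6425 -0.1551  0.046 ] [-0.3 -0.2]
side [0.463, -0.071, 0.01] -> [ 0.4608 -0.0704  0.01  ] [0.5 0.4]
side [0.4665, -0.2276, 0.01] -> [ 0.4641 -0.2264  0.01  ] [0.4 0.5]
side [0.642, -0.0158, 0.036] -> [ 0.6421 -0.0157  0.036 ] [-0.  0.]
side [0.642, -0.086, 0.036] -> [ 0.6417 -0.086   0.036 ] [0.1 0. ]
side [0.642, -0.156, 0.046] -> [ 0.6403 -0.1556  0.046 ] [0.4 0.2]
t 6.17 tcp [ 0.4703 -0.3569  0.1573] ang -0.448 tilt [ 0.     0.001 -1.   ] gap 0.0505 F [0.9 0.5 0.2] q6 -0.33
lin [-0.1125, 0.0374, 0.1161] yaw -0.001
```

View pics/s1.png

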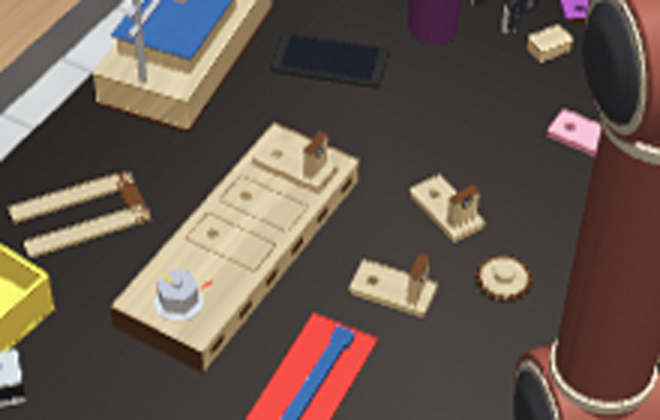

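Bracket c sits on its outline with its hole within about 1 mm of the base's hole. Brackets a and b are unmoved. Now bracket b.

Request:
apply_moves:
  moves:
    - {"hand": 0.05,"linear": [-0.03,0.01,0.035],"yaw": 0}
    - {"hand": 0.05,"linear": [-0.075,0.025,0.08],"yaw": 0}
    - {"hand": 0.05,"linear": [-0.105,0.04,0.108],"yaw": 0}
    - {"hand": 0.05,"linear": [-0.1123,0.06,0.1153],"yaw": 0}
    - {"hand": 0.05,"linear": [-0.1123,0.1,0.1153],"yaw": 0}
    - {"hand": 0.05,"linear": [-0.1123,0.13,0.1153],"yaw": 0}
    - {"hand": 0.05,"linear": [-0.1123,0.134,0.1153],"yaw": 0}
    - {"hand": 0.05,"linear": [-0.1123,0.134,0.1153],"yaw": 0}
    - {"hand": 0.0,"linear": [-0.1123,0.134,0.1153],"yaw": 0}
    - {"hand": 0.0,"linear": [-0.1123,0.134,0.1153],"yaw": 0}
    - {"hand": 0.0,"linear": [-0.1123,0.134,0.1153],"yaw": 0}
    - {"hand": 0.0,"linear": [-0.1123,0.134,0.1153],"yaw": 0}

```text
clock: 7.68
ee_pos: [0.4196, -0.206, 0.0249]
tool_rot: [0.69, -0.157, 0.158, -0.689]
contact_force: [-2.2, 0.4, 7.1]
finger_gap: -0.0001
```

```bash
python3 plan.py .590 -.0865 .1 0 .590 -.0865 .0593 0; python3 plan.py .590 -.0865 .1 0
```

```text
t 7.67 tcp [ 0.4196 -0.206   0.0249] ang -0.45 tilt [ 0.002 -0.001 -1.   ] gap -0.0001 F [-2.2  0.4  7.1] q6 -0.17
lin [0.1017, -0.075, 0.1817] yaw -0.45
lin [0.1016, -0.0343, 0.1817] yaw -0.45
t 7.67 tcp [ 0.4196 -0.206   0.0249] ang -0.45 tilt [ 0.002 -0.001 -1.   ] gap -0.0001 F [-2.2  0.4  7.1] q6 -0.17
lin [0.1017, -0.075, 0.1817] yaw -0.45
```

```bash
python3 -c "
from h import *
d=snap('side');cv2.imwrite('pics/b1.png',cv2.resize(d['img'][160:280,310:450,::-1],None,fx=4,fy=4,interpolation=cv2.INTER_CUBIC))"
```

```text
(no output)
```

View pics/b1.png

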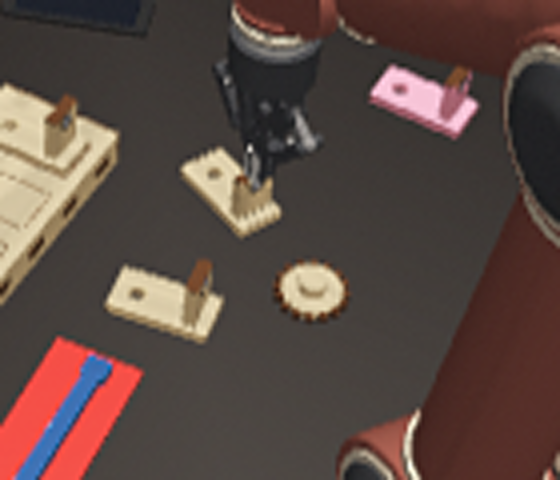

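The fingers shut beside bracket b's web, on its far side, with the web top around (371,206) px. The bracket has shifted, so I lift off and remeasure.

Request:
apply_moves:
  moves:
    - {"hand": 0.0,"linear": [0.0,-0.03,0],"yaw": 0}
    - {"hand": 0.0,"linear": [0.0,-0.09,0],"yaw": 0}
    - {"hand": 0.05,"linear": [0.06,-0.13,-0.06],"yaw": 0}
    - {"hand": 0.05,"linear": [0.11,-0.13,-0.11],"yaw": 0}
    - {"hand": 0.05,"linear": [0.11,-0.13,-0.12],"yaw": 0}
    - {"hand": 0.05,"linear": [0.11,-0.13,-0.12],"yaw": 0}

```text
clock: 8.48
ee_pos: [0.4658, -0.364, 0.1539]
tool_rot: [0.689, -0.158, 0.159, -0.689]
contact_force: [-0.3, -0.4, -0.1]
finger_gap: 0.0502
```

```bash
python3 see.py s2 top; python3 plan.py
```

```text
web 1447 [384.5 252. ] [ 0.4346 -0.3274  0.055 ]
web 27 [345.3 254.1] [ 0.4254 -0.2077  0.055 ]
web 31 [302.6 258.5] [ 0.4093 -0.0781  0.055 ]
top [0.463, -0.071, 0.01] -> [ 0.4629 -0.0707  0.01  ] [-0.1  0. ]
top [0.4665, -0.2276, 0.01] -> [ 0.4736 -0.2309  0.01  ] [ 1.1 -2.2]
top [0.642, -0.0158, 0.036] -> [ 0.6433 -0.0156  0.036 ] [-0.  -0.4]
top [0.642, -0.086, 0.036] -> [ 0.6425 -0.0854  0.036 ] [-0.2 -0.2]
top [0.642, -0.156, 0.046] -> [ 0.6425 -0.1551  0.046 ] [-0.3 -0.2]
side [0.463, -0.071, 0.01] -> [ 0.4608 -0.0704  0.01  ] [0.5 0.4]
side [0.4665, -0.2276, 0.01] -> [ 0.4715 -0.2304  0.01  ] [-0.9 -1. ]
side [0.642, -0.0158, 0.036] -> [ 0.6421 -0.0157  0.036 ] [-0.1  0. ]
side [0.642, -0.086, 0.036] -> [ 0.6417 -0.0861  0.036 ] [0.1 0. ]
side [0.642, -0.156, 0.046] -> [ 0.6404 -0.1557  0.046 ] [0.3 0.2]
t 8.57 tcp [ 0.4652 -0.361   0.1529] ang -0.451 tilt [-0.     0.001 -1.   ] gap 0.05 F [-0.2  0.4  0.6] q6 -0.34
```

View pics/s2.png

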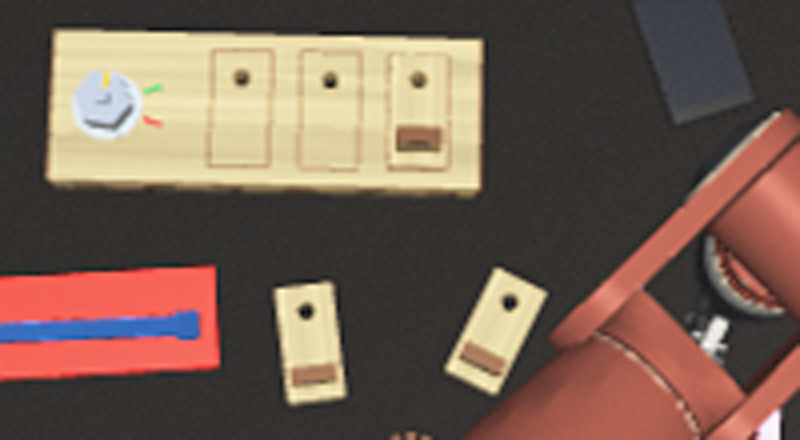

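```bash
python3 -c "
from h import *
d=snap('side');o=np.array([310,160])
for p in ([.4196,-.206,.0249],[.4196,-.206,.055],[.4254,-.2077,.055],[.4254,-.2077,.01]): print(p,(px(d,p)[0]-o)*4)
print(-d['R'].T@d['t'])
b=cv2.imread('pics/b1.png');cv2.imwrite('pics/b1z.png',cv2.resize(b[130:250,170:310],None,fx=5,fy=5))
"
```

```text
[0.4196, -0.206, 0.0249] [252.01607916 199.82923707]
[0.4196, -0.206, 0.055] [254.86220769 176.45712075]
[0.4254, -0.2077, 0.055] [249.83831201 172.7025089 ]
[0.4254, -0.2077, 0.01] [245.70389024 207.44922048]
[-0.05400049  0.95529273  1.37134537]
```

View pics/b1z.png

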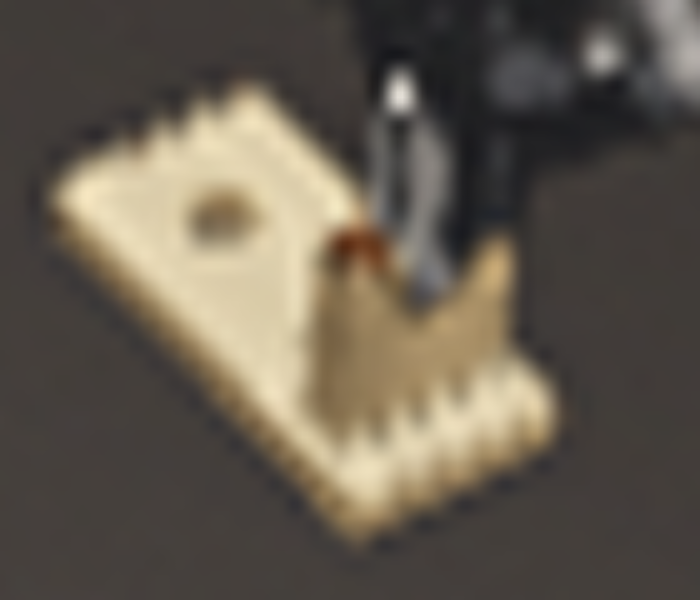

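The fingers had finished beside or behind the web. Arm lag while descending probably made them land off target. Retry with separate approach, descent and closing.

```bash
python3 plan.py .4256 -.2079 .12 -.447 .4256 -.2079 .024 -.447
```

```text
t 8.62 tcp [ 0.4652 -0.3603  0.1528] ang -0.45 tilt [-0.001  0.001 -1.   ] gap 0.0499 F [-0.9 -0.9 -0.9] q6 -0.34
lin [-0.1019, 0.0329, 0.12] yaw -0.003
lin [-0.1018, 0.1289, 0.12] yaw -0.003
```

Request:
apply_moves:
  moves:
    - {"hand": 0.07,"linear": [-0.03,0.01,0.035],"yaw": 0}
    - {"hand": 0.07,"linear": [-0.07,0.02,0.085],"yaw": 0}
    - {"hand": 0.07,"linear": [-0.1018,0.03,0.12],"yaw": 0}
    - {"hand": 0.07,"linear": [-0.1018,0.03,0.12],"yaw": 0}
    - {"hand": 0.07,"linear": [-0.1018,0.03,0.12],"yaw": 0}
    - {"hand": 0.07,"linear": [-0.1018,0.03,0.12],"yaw": 0}
    - {"hand": 0.07,"linear": [-0.1018,0.06,0.12],"yaw": 0}
    - {"hand": 0.07,"linear": [-0.1018,0.09,0.12],"yaw": 0}
    - {"hand": 0.07,"linear": [-0.1018,0.115,0.12],"yaw": 0}
    - {"hand": 0.07,"linear": [-0.1018,0.129,0.12],"yaw": 0}
    - {"hand": 0.07,"linear": [-0.1018,0.129,0.12],"yaw": 0}
    - {"hand": 0.07,"linear": [-0.1018,0.129,0.12],"yaw": 0}

```text
clock: 10.12
ee_pos: [0.4269, -0.2096, 0.0255]
tool_rot: [0.69, -0.157, 0.159, -0.689]
contact_force: [-1.0, -0.3, 0.2]
finger_gap: 0.0699
```

Request:
apply_moves:
  moves:
    - {"hand": 0.0,"linear": [0,0,0],"yaw": 0}
    - {"hand": 0.0,"linear": [0,0,0],"yaw": 0}
    - {"hand": 0.0,"linear": [0,0,0],"yaw": 0}
    - {"hand": 0.0,"linear": [0,0,0],"yaw": 0}

```text
clock: 10.62
ee_pos: [0.4268, -0.2093, 0.0253]
tool_rot: [0.69, -0.157, 0.158, -0.689]
contact_force: [0.2, -0.2, -0.0]
finger_gap: -0.0003
```

```bash
python3 plan.py .590 -.0865 .1 0; python3 -c "
from h import *
d=snap('side');cv2.imwrite('pics/b2.png',cv2.resize(d['img'][180:230,340:400,::-1],None,fx=10,fy=10,interpolation=cv2.INTER_CUBIC))"
```

```text
t 10.62 tcp [ 0.4268 -0.2093  0.0253] ang -0.45 tilt [ 0.002 -0.001 -1.   ] gap -0.0003 F [ 0.2 -0.2 -0. ] q6 -0.16
lin [0.0937, -0.0746, 0.1815] yaw -0.45
```

View pics/b2.png

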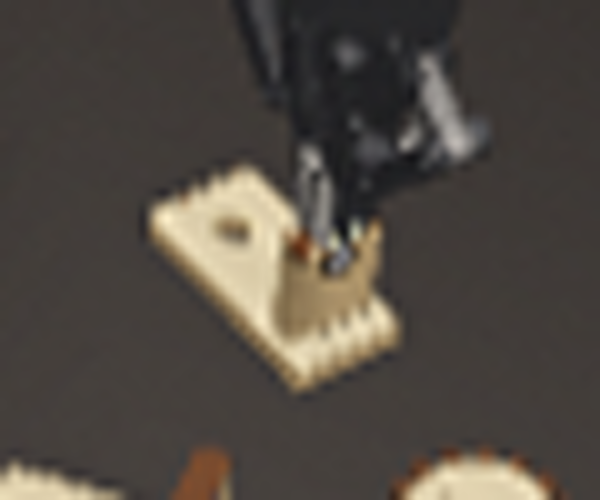

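The fingers are shut (gap 0) and appear right at the web's notch. A small lift will show whether they hold it.

Request:
apply_moves:
  moves:
    - {"hand": 0.0,"linear": [0,-0.01,0],"yaw": 0}
    - {"hand": 0.0,"linear": [0,-0.03,0],"yaw": 0}
    - {"hand": 0.0,"linear": [0,-0.03,0],"yaw": 0}
    - {"hand": 0.0,"linear": [0,-0.03,0],"yaw": 0}

```text
clock: 11.18
ee_pos: [0.4258, -0.2086, 0.0539]
tool_rot: [-0.689, 0.158, -0.158, 0.689]
contact_force: [-0.1, 0.2, 0.0]
finger_gap: 0.0002
```

```bash
python3 plan.py; python3 see.py s3 side | grep -e "0.2276"; python3 -c "
import cv2
a=cv2.imread('pics/s3.png');cv2.imwrite('pics/s3z.png',cv2.resize(a[140:260,380:540],None,fx=5,fy=5,interpolation=cv2.INTER_CUBIC))"
```

```text
t 11.18 tcp [ 0.4258 -0.2086  0.0539] ang -0.45 tilt [-0.  0. -1.] gap 0.0002 F [-0.1  0.2  0. ] q6 -0.16h.py:19: RuntimeWarning: invalid value encountered in scalar divide
  return np.array([u+(wt*X).sum()/wt.sum(),v+(wt*Y).sum()/wt.sum()])
h.py:16: RuntimeWarning: invalid value encountered in cast
  g=cv2.cvtColor(d["img"],cv2.COLOR_RGB2GRAY).astype(float);u,v=np.round(uv).astype(int)
h.py:17: RuntimeWarning: overflow encountered in scalar subtract
  p=g[v-r:v+r+1,u-r:u+r+1];wt=np.clip(k*np.median(p)-p,0,None);Y,X=np.mgrid[-r:r+1,-r:r+1]
  return _methods._mean(a, axis=axis, dtype=dtype,
  ret = ret.dtype.type(ret / rcount)
Traceback (most recent call last):
  File "see.py", line 13, in <module>
    q=px(D,p)[0];c=dark(D,dark(D,q,4,.8),3,.8);print(nm,p,"->",np.round(w(D,c,p[2])[0],4),np.round(c-q,1))
                   ~~~~^^^^^^^^^^^^^^^^^^^^^^^
  File "h.py", line 18, in dark
    wt[np.hypot(X,Y)>r]=0
    ~~^^^^^^^^^^^^^^^^^
IndexError: boolean index did not match indexed array along axis 0; size of axis is 0 but size of corresponding boolean axis is 7
```

View pics/s3z.png

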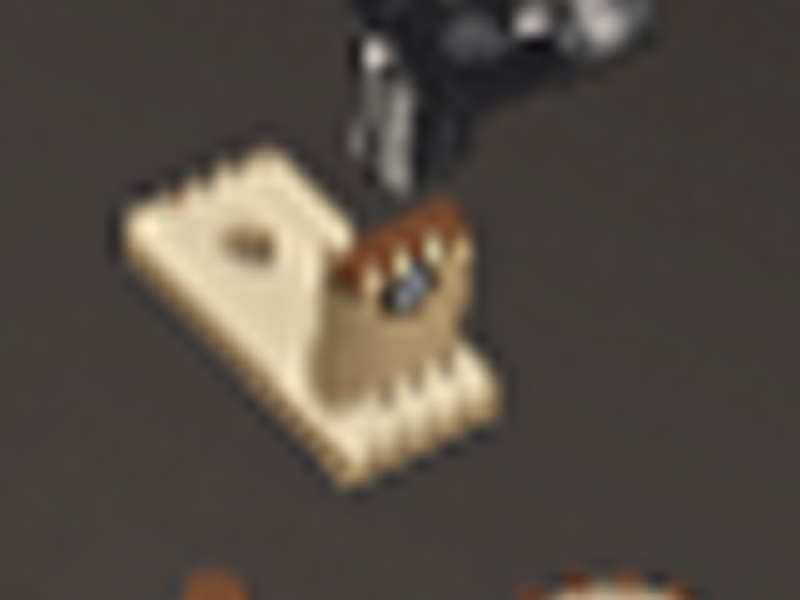

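The bracket stayed on the bench. The fingertips appear about 20 mm higher than the TCP reading and only catch the web's top edge. I'll grip deeper.

Request:
apply_moves:
  moves:
    - {"hand": 0.07,"linear": [0,-0.02,0],"yaw": 0}
    - {"hand": 0.07,"linear": [0,-0.02,0],"yaw": 0}
    - {"hand": 0.07,"linear": [0,-0.02,0],"yaw": 0}
    - {"hand": 0.07,"linear": [0,0.01,0],"yaw": 0}
    - {"hand": 0.07,"linear": [0,0.03,0],"yaw": 0}
    - {"hand": 0.07,"linear": [0,0.039,0],"yaw": 0}
    - {"hand": 0.07,"linear": [0,0.039,0],"yaw": 0}
    - {"hand": 0.07,"linear": [0,0.039,0],"yaw": 0}
    - {"hand": 0.0,"linear": [0,0.039,0],"yaw": 0}
    - {"hand": 0.0,"linear": [0,0.039,0],"yaw": 0}
    - {"hand": 0.0,"linear": [0,0.039,0],"yaw": 0}
    - {"hand": 0.0,"linear": [0,0.039,0],"yaw": 0}

```text
clock: 12.78
ee_pos: [0.4264, -0.209, 0.0158]
tool_rot: [0.689, -0.157, 0.158, -0.689]
contact_force: [-0.3, 1.1, 3.3]
finger_gap: 0.0104
```

```bash
python3 plan.py .590 -.0865 .1 0;  python3 -c "
from h import *
d=snap('side');cv2.imwrite('pics/b4.png',cv2.resize(d['img'][180:230,340:400,::-1],None,fx=8,fy=8,interpolation=cv2.INTER_CUBIC))"
```

```text
t 12.78 tcp [ 0.4264 -0.209   0.0158] ang -0.45 tilt [ 0.001 -0.    -1.   ] gap 0.0104 F [-0.3  1.1  3.3] q6 -0.16
lin [0.0941, -0.0842, 0.1815] yaw -0.45
```

Request:
apply_moves:
  moves:
    - {"hand": 0.0,"linear": [0,-0.02,0],"yaw": 0}
    - {"hand": 0.0,"linear": [0,-0.07,0],"yaw": 0}
    - {"hand": 0.0,"linear": [0.0,-0.125,0.03],"yaw": 0}
    - {"hand": 0.0,"linear": [0.02,-0.13,0.07],"yaw": -0.1}
    - {"hand": 0.0,"linear": [0.045,-0.13,0.11],"yaw": -0.2}
    - {"hand": 0.0,"linear": [0.07,-0.13,0.15],"yaw": -0.32}
    - {"hand": 0.0,"linear": [0.09,-0.13,0.175],"yaw": -0.42}
    - {"hand": 0.0,"linear": [0.0941,-0.13,0.1815],"yaw": -0.45}
    - {"hand": 0.0,"linear": [0.0941,-0.11,0.1815],"yaw": -0.45}
    - {"hand": 0.0,"linear": [0.0941,-0.084,0.1815],"yaw": -0.45}
    - {"hand": 0.0,"linear": [0.0941,-0.084,0.1815],"yaw": -0.45}
    - {"hand": 0.0,"linear": [0.0941,-0.084,0.1815],"yaw": -0.45}

```text
clock: 14.32
ee_pos: [0.5892, -0.0868, 0.0993]
tool_rot: [0.707, -0.001, 0.0, -0.707]
contact_force: [0.3, -0.2, -0.4]
finger_gap: 0.0102
```

```bash
sed -i 's/-.022+.010/-.016+.010/' held.py; python3 held.py b; python3 plan.py .5892 -.0865 .0535 0
```

```text
side expect [ 0.6422 -0.0869  0.0933] seen [ 0.6421 -0.0892  0.0933] px [301.3 193.2] [301.6 192.8]
t 14.38 tcp [ 0.5899 -0.0869  0.1001] ang -0.001 tilt [ 0.001 -0.    -1.   ] gap 0.0101 F [ 0.5  0.  -1. ] q6 -0.27
lin [-0.0007, 0.0466, 0.0004] yaw -0.001
```

Request:
apply_moves:
  moves:
    - {"hand": 0.0,"linear": [-0.0005,0.015,0.0015],"yaw": 0}
    - {"hand": 0.0,"linear": [-0.0005,0.03,0.0015],"yaw": 0}
    - {"hand": 0.0,"linear": [-0.0005,0.041,0.0015],"yaw": 0}
    - {"hand": 0.0,"linear": [-0.0005,0.045,0.0015],"yaw": 0}
    - {"hand": 0.0,"linear": [-0.0005,0.0475,0.0015],"yaw": 0}
    - {"hand": 0.0,"linear": [-0.0005,0.0475,0.0015],"yaw": 0}
    - {"hand": 0.0,"linear": [-0.0005,0.0475,0.0015],"yaw": 0}

```text
clock: 15.25
ee_pos: [0.5897, -0.085, 0.0522]
tool_rot: [0.707, 0.0, 0.0, -0.707]
contact_force: [-0.2, 0.5, -0.9]
finger_gap: 0.0103
```

```bash
cat > chk.py <<'E'
import sys
from h import *
for n in sys.argv[1].split(","):
    d=snap(n)
    for y,z in zip((-.0158,-.086,-.156),map(float,sys.argv[2:5])):
        q=px(d,[.642,y,z])[0];c=dark(d,dark(d,q,4,.85),3,.85);print(n,z,np.round(w(d,c,z)[0],4),np.round(c-q,1))
E
python3 plan.py; python3 chk.py side .036 .046 .046
```

```text
t 15.25 tcp [ 0.5897 -0.085   0.0522] ang 0.0 tilt [ 0.001 -0.    -1.   ] gap 0.0103 F [-0.2  0.5 -0.9] q6 -0.27
side 0.036 [ 0.6421 -0.0158  0.036 ] [-0. -0.]
side 0.046 [ 0.6429 -0.086   0.046 ] [-0.2 -0.1]
side 0.046 [ 0.6272 -0.139   0.046 ] [1.  4.4]
```

Request:
apply_moves:
  moves:
    - {"hand": 0.0,"linear": [-0.0005,0.0015,0],"yaw": 0}
    - {"hand": 0.0,"linear": [-0.0005,0.0015,0],"yaw": 0}
    - {"hand": 0.035,"linear": [-0.0005,0.0,0],"yaw": 0}
    - {"hand": 0.035,"linear": [-0.0005,0.0,0],"yaw": 0}
    - {"hand": 0.035,"linear": [-0.0005,-0.02,0],"yaw": 0}
    - {"hand": 0.035,"linear": [-0.0005,-0.07,0],"yaw": 0}
    - {"hand": 0.07,"linear": [-0.03,-0.09,0],"yaw": -0.02}
    - {"hand": 0.07,"linear": [-0.08,-0.09,0],"yaw": -0.06}
    - {"hand": 0.07,"linear": [-0.13,-0.09,0.004],"yaw": -0.1}
    - {"hand": 0.07,"linear": [-0.17,-0.08,0.007],"yaw": -0.14}
    - {"hand": 0.07,"linear": [-0.18,-0.07,0.007],"yaw": -0.14}
    - {"hand": 0.07,"linear": [-0.18,-0.07,0.007],"yaw": -0.14}

```text
clock: 16.8
ee_pos: [0.4091, -0.0778, 0.1219]
tool_rot: [0.705, 0.049, -0.049, -0.705]
contact_force: [1.0, 0.2, -0.0]
finger_gap: 0.0701
```

```bash
python3 plan.py .410 -.078 .016 .14; python3 chk.py side,top .036 .046 .046; python3 -c "
from h import *
for n in('side','top'):
    d=snap(n);q=px(d,[.463,-.071,.01])[0];c=dark(d,q,4,.8);print(n,w(d,c,.01),c-q)"
```

```text
t 16.8 tcp [ 0.4091 -0.0778  0.1219] ang 0.139 tilt [ 0. -0. -1.] gap 0.0701 F [ 1.   0.2 -0. ] q6 -0.51
lin [0.0009, 0.1059, -0.0003] yaw -0.001
side 0.036 [ 0.6421 -0.0157  0.036 ] [-0. -0.]
side 0.046 [ 0.6424 -0.0856  0.046 ] [-0.2  0. ]
side 0.046 [ 0.6411 -0.1557  0.046 ] [0.2 0.1]
top 0.036 [ 0.6433 -0.0157  0.036 ] [-0.  -0.4]
top 0.046 [ 0.6436 -0.0853  0.046 ] [-0.2 -0.5]
top 0.046 [ 0.6428 -0.1551  0.046 ] [-0.3 -0.3]
side [[ 0.46084796 -0.07039364  0.01      ]] [0.46018505 0.36888381]
top [[nan nan nan]] [nan nan]h.py:19: RuntimeWarning: invalid value encountered in scalar divide
  return np.array([u+(wt*X).sum()/wt.sum(),v+(wt*Y).sum()/wt.sum()])
```

Both placed holes are within about 1 mm of the base holes, and bracket a hasn't moved. Grip a.

Request:
apply_moves:
  moves:
    - {"hand": 0.07,"linear": [0.001,0.03,0],"yaw": 0}
    - {"hand": 0.07,"linear": [0.001,0.06,0],"yaw": 0}
    - {"hand": 0.07,"linear": [0.001,0.09,0],"yaw": 0}
    - {"hand": 0.07,"linear": [0.001,0.106,0],"yaw": 0}
    - {"hand": 0.07,"linear": [0.001,0.106,0],"yaw": 0}
    - {"hand": 0.07,"linear": [0.001,0.106,0],"yaw": 0}
    - {"hand": 0.0,"linear": [0.001,0.106,0],"yaw": 0}
    - {"hand": 0.0,"linear": [0.001,0.106,0],"yaw": 0}
    - {"hand": 0.0,"linear": [0.001,0.106,0],"yaw": 0}
    - {"hand": 0.0,"linear": [0.001,0.106,0],"yaw": 0}

```text
clock: 18.25
ee_pos: [0.4106, -0.0779, 0.0164]
tool_rot: [0.706, 0.05, -0.049, -0.705]
contact_force: [-0.4, 0.5, 3.1]
finger_gap: 0.0102
```

```bash
python3 plan.py .5893 -.0163 .14 0 .5893 -.0163 .1 0
```

```text
t 18.25 tcp [ 0.4106 -0.0779  0.0164] ang 0.14 tilt [ 0.001 -0.    -1.   ] gap 0.0102 F [-0.4  0.5  3.1] q6 -0.51
lin [0.1856, -0.1235, 0.036] yaw 0.14
lin [0.1856, -0.0835, 0.036] yaw 0.14
```

Request:
apply_moves:
  moves:
    - {"hand": 0.0,"linear": [0,-0.03,0],"yaw": 0}
    - {"hand": 0.0,"linear": [0,-0.08,0],"yaw": 0}
    - {"hand": 0.0,"linear": [0.03,-0.12,0.006],"yaw": 0.02}
    - {"hand": 0.0,"linear": [0.08,-0.1235,0.016],"yaw": 0.06}
    - {"hand": 0.0,"linear": [0.13,-0.1235,0.025],"yaw": 0.1}
    - {"hand": 0.0,"linear": [0.17,-0.1235,0.034],"yaw": 0.13}
    - {"hand": 0.0,"linear": [0.1856,-0.1235,0.036],"yaw": 0.14}
    - {"hand": 0.0,"linear": [0.1856,-0.1,0.036],"yaw": 0.14}
    - {"hand": 0.0,"linear": [0.1856,-0.0835,0.036],"yaw": 0.14}
    - {"hand": 0.0,"linear": [0.1856,-0.0835,0.036],"yaw": 0.14}
    - {"hand": 0.0,"linear": [0.1856,-0.0835,0.036],"yaw": 0.14}

```text
clock: 19.62
ee_pos: [0.589, -0.0164, 0.0999]
tool_rot: [0.707, 0.0, 0.0, -0.707]
contact_force: [0.6, -0.4, 0.1]
finger_gap: 0.0104
```

```bash
python3 held.py b; python3 plan.py .5893 -.0163 .0535 0
```

```text
side expect [ 0.642  -0.0164  0.0939] seen [ 0.6416 -0.0187  0.0939] px [290.  205.8] [290.4 205.4]
t 19.68 tcp [ 0.5894 -0.0164  0.1004] ang -0.0 tilt [ 0.002 -0.    -1.   ] gap 0.0103 F [-0.4 -0.1  0.2] q6 -0.15
lin [-0.0002, 0.0469, 0.0001] yaw -0.0
```

Request:
apply_moves:
  moves:
    - {"hand": 0.0,"linear": [0,0.015,0.0015],"yaw": 0}
    - {"hand": 0.0,"linear": [0,0.03,0.0015],"yaw": 0}
    - {"hand": 0.0,"linear": [0,0.042,0.0015],"yaw": 0}
    - {"hand": 0.0,"linear": [0,0.047,0.0015],"yaw": 0}
    - {"hand": 0.0,"linear": [0,0.049,0.0015],"yaw": 0}
    - {"hand": 0.0,"linear": [0,0.049,0.0015],"yaw": 0}
    - {"hand": 0.0,"linear": [0,0.049,0.0015],"yaw": 0}

```text
clock: 20.55
ee_pos: [0.5884, -0.0146, 0.0524]
tool_rot: [-0.707, 0.001, 0.001, 0.707]
contact_force: [-9.5, 0.1, 12.5]
finger_gap: 0.0101
```

```bash
python3 plan.py .4445 .373 .13 1.5708; python3 chk.py side .046 .046 .046
```

```text
t 20.55 tcp [ 0.5884 -0.0146  0.0524] ang 0.0 tilt [-0.003  0.    -1.   ] gap 0.0101 F [-9.5  0.1 12.5] q6 -0.15
lin [-0.144, -0.0772, 0.3876] yaw -1.57
side 0.046 [ 0.6412 -0.016   0.046 ] [0.2 0.1]h.py:19: RuntimeWarning: invalid value encountered in scalar divide
  return np.array([u+(wt*X).sum()/wt.sum(),v+(wt*Y).sum()/wt.sum()])
h.py:16: RuntimeWarning: invalid value encountered in cast
  g=cv2.cvtColor(d["img"],cv2.COLOR_RGB2GRAY).astype(float);u,v=np.round(uv).astype(int)
h.py:17: RuntimeWarning: overflow encountered in scalar subtract
  p=g[v-r:v+r+1,u-r:u+r+1];wt=np.clip(k*np.median(p)-p,0,None);Y,X=np.mgrid[-r:r+1,-r:r+1]
  return _methods._mean(a, axis=axis, dtype=dtype,
  ret = ret.dtype.type(ret / rcount)
Traceback (most recent call last):
  File "chk.py", line 6, in <module>
    q=px(d,[.642,y,z])[0];c=dark(d,dark(d,q,4,.85),3,.85);print(n,z,np.round(w(d,c,z)[0],4),np.round(c-q,1))
                            ~~~~^^^^^^^^^^^^^^^^^^^^^^^^^
  File "h.py", line 18, in dark
    wt[np.hypot(X,Y)>r]=0
    ~~^^^^^^^^^^^^^^^^^
IndexError: boolean index did not match indexed array along axis 0; size of axis is 0 but size of corresponding boolean axis is 7
```

Request:
apply_moves:
  moves:
    - {"hand": 0.035,"linear": [0,0.0,0],"yaw": 0}
    - {"hand": 0.035,"linear": [0,0.0,0],"yaw": 0}
    - {"hand": 0.035,"linear": [0,-0.02,0],"yaw": 0}
    - {"hand": 0.035,"linear": [0,-0.07,0],"yaw": 0}
    - {"hand": 0.035,"linear": [-0.02,-0.1,0.03],"yaw": -0.15}
    - {"hand": 0.035,"linear": [-0.04,-0.1,0.08],"yaw": -0.32}
    - {"hand": 0.035,"linear": [-0.06,-0.1,0.14],"yaw": -0.5}
    - {"hand": 0.035,"linear": [-0.08,-0.1,0.2],"yaw": -0.68}
    - {"hand": 0.035,"linear": [-0.1,-0.1,0.255],"yaw": -0.86}
    - {"hand": 0.035,"linear": [-0.12,-0.1,0.31],"yaw": -1.04}
    - {"hand": 0.035,"linear": [-0.135,-0.1,0.36],"yaw": -1.22}
    - {"hand": 0.035,"linear": [-0.144,-0.1,0.385],"yaw": -1.4}

```text
clock: 22.1
ee_pos: [0.4443, 0.373, 0.1519]
tool_rot: [0.539, 0.459, -0.457, -0.539]
contact_force: [0.2, -0.8, -0.1]
finger_gap: 0.0347
```

```bash
python3 plan.py .4445 .373 .09 1.5708 .4445 .373 .034 1.5708; python3 chk.py top,side .046 .046 .046; python3 -c "
from h import *
d=snap('side');s=d['img'][285:365,215:305];I=hsv(d);g=(I[...,1]<60)&(I[...,2]>130);g[:, :225]=0;g[:,300:]=0;g[:300]=0;g[350:]=0
for a,c,l in blobs(g,5): print(a,c,w(d,c,.066))"
```

```text
t 22.1 tcp [0.4443 0.373  0.1519] ang 1.408 tilt [ 0.002  0.001 -1.   ] gap 0.0347 F [ 0.2 -0.8 -0.1] q6 -0.84
lin [-0.0, 0.0619, -0.0002] yaw -0.162
lin [-0.0001, 0.1179, -0.0001] yaw -0.162
top 0.046 [ 0.6425 -0.0158  0.046 ] [ 0.  -0.2]
top 0.046 [ 0.6436 -0.0854  0.046 ] [-0.2 -0.5]
top 0.046 [ 0.6428 -0.155   0.046 ] [-0.3 -0.2]
7 [266.71428571 305.57142857] [[0.49517652 0.32845092 0.066     ]]
51 [244.58823529 311.62745098] [[0.53767553 0.37809033 0.066     ]]
51 [258.21568627 319.7254902 ] [[0.4887408  0.37914729 0.066     ]]
53 [272.54716981 328.09433962] [[0.43876071 0.37985125 0.066     ]]h.py:19: RuntimeWarning: invalid value encountered in scalar divide
  return np.array([u+(wt*X).sum()/wt.sum(),v+(wt*Y).sum()/wt.sum()])
h.py:16: RuntimeWarning: invalid value encountered in cast
  g=cv2.cvtColor(d["img"],cv2.COLOR_RGB2GRAY).astype(float);u,v=np.round(uv).astype(int)
h.py:17: RuntimeWarning: overflow encountered in scalar subtract
  p=g[v-r:v+r+1,u-r:u+r+1];wt=np.clip(k*np.median(p)-p,0,None);Y,X=np.mgrid[-r:r+1,-r:r+1]
  return _methods._mean(a, axis=axis, dtype=dtype,
  ret = ret.dtype.type(ret / rcount)
Traceback (most recent call last):
  File "chk.py", line 6, in <module>
    q=px(d,[.642,y,z])[0];c=dark(d,dark(d,q,4,.85),3,.85);print(n,z,np.round(w(d,c,z)[0],4),np.round(c-q,1))
                            ~~~~^^^^^^^^^^^^^^^^^^^^^^^^^
  File "h.py", line 18, in dark
    wt[np.hypot(X,Y)>r]=0
    ~~^^^^^^^^^^^^^^^^^
IndexError: boolean index did not match indexed array along axis 0; size of axis is 0 but size of corresponding boolean axis is 7
```

Request:
apply_moves:
  moves:
    - {"hand": 0.045,"linear": [0,0.03,0],"yaw": -0.16}
    - {"hand": 0.045,"linear": [0,0.06,0],"yaw": -0.162}
    - {"hand": 0.045,"linear": [0,0.06,0],"yaw": -0.162}
    - {"hand": 0.045,"linear": [0,0.09,0],"yaw": -0.162}
    - {"hand": 0.045,"linear": [0,0.105,0],"yaw": -0.162}
    - {"hand": 0.045,"linear": [0,0.112,0],"yaw": -0.162}
    - {"hand": 0.045,"linear": [0,0.112,0],"yaw": -0.162}
    - {"hand": 0.045,"linear": [0,0.112,0],"yaw": -0.162}
    - {"hand": 0.0,"linear": [0,0.112,0],"yaw": -0.162}
    - {"hand": 0.0,"linear": [0,0.112,0],"yaw": -0.162}
    - {"hand": 0.0,"linear": [0,0.112,0],"yaw": -0.162}
    - {"hand": 0.0,"linear": [0,0.112,0],"yaw": -0.162}

```text
clock: 23.75
ee_pos: [0.445, 0.3704, 0.0383]
tool_rot: [-0.502, -0.498, 0.498, 0.502]
contact_force: [0.1, 0.1, 0.3]
finger_gap: -0.0
```

```bash
python3 plan.py
```

```text
t 23.75 tcp [0.445  0.3704 0.0383] ang 1.562 tilt [-0.  0. -1.] gap -0.0 F [0.1 0.1 0.3] q6 -1.0
```

No contact at TCP z 38 mm, so the real tips sit about 28 mm above the reported TCP, consistent with the bracket grips. Go lower.

Request:
apply_moves:
  moves:
    - {"hand": 0.045,"linear": [0.002,-0.03,0],"yaw": 0}
    - {"hand": 0.045,"linear": [0.002,-0.03,0],"yaw": 0}
    - {"hand": 0.045,"linear": [0.002,-0.02,0],"yaw": 0}
    - {"hand": 0.045,"linear": [0.002,0.0,0],"yaw": 0}
    - {"hand": 0.045,"linear": [0.002,0.01,0],"yaw": 0}
    - {"hand": 0.045,"linear": [0.002,0.0145,0],"yaw": 0}
    - {"hand": 0.045,"linear": [0.002,0.0145,0],"yaw": 0}
    - {"hand": 0.045,"linear": [0.002,0.0145,0],"yaw": 0}
    - {"hand": 0.0,"linear": [0.002,0.0145,0],"yaw": 0}
    - {"hand": 0.0,"linear": [0.002,0.0145,0],"yaw": 0}
    - {"hand": 0.0,"linear": [0.002,0.0145,0],"yaw": 0}
    - {"hand": 0.0,"linear": [0.002,0.0145,0],"yaw": 0}

```text
clock: 25.25
ee_pos: [0.4455, 0.3731, 0.0247]
tool_rot: [-0.502, -0.498, 0.497, 0.502]
contact_force: [0.6, 2.6, 2.5]
finger_gap: 0.0154
```

```bash
python3 plan.py
```

```text
t 25.25 tcp [0.4455 0.3731 0.0247] ang 1.562 tilt [ 0.001  0.002 -1.   ] gap 0.0154 F [0.6 2.6 2.5] q6 -0.99
```

Request:
apply_moves:
  moves:
    - {"hand": 0.03,"linear": [0,0,0.0005],"yaw": 0}
    - {"hand": 0.03,"linear": [0,0.003,0.0005],"yaw": 0}
    - {"hand": 0.03,"linear": [0,0.003,0.0005],"yaw": 0}
    - {"hand": 0.0,"linear": [0,0.003,0.0005],"yaw": 0}
    - {"hand": 0.0,"linear": [0,0.003,0.0005],"yaw": 0}
    - {"hand": 0.0,"linear": [0,0.003,0.0005],"yaw": 0}
    - {"hand": 0.0,"linear": [0,0.003,0.0005],"yaw": 0}
    - {"hand": 0.0,"linear": [0,-0.03,0.0005],"yaw": 0}
    - {"hand": 0.0,"linear": [0,-0.07,0.0005],"yaw": 0}
    - {"hand": 0.0,"linear": [0,-0.1,0.0005],"yaw": 0}
    - {"hand": 0.0,"linear": [0,-0.1,0.0005],"yaw": 0}
  squeeze: 60

```text
clock: 26.62
ee_pos: [0.4463, 0.3727, 0.1268]
tool_rot: [0.503, 0.499, -0.496, -0.501]
contact_force: [-0.1, -0.8, -0.1]
finger_gap: 0.0153
```

```bash
python3 plan.py .643 -.0155 .12 1.5708 .643 -.0155 .08 1.5708
```

```text
t 26.62 tcp [0.4463 0.3727 0.1268] ang 1.562 tilt [ 0.005  0.002 -1.   ] gap 0.0153 F [-0.1 -0.8 -0.1] q6 -0.99
lin [-0.3865, 0.0072, -0.2001] yaw -0.009
lin [-0.3866, 0.0472, -0.1999] yaw -0.009
```

Request:
apply_moves:
  moves:
    - {"hand": 0.0,"linear": [-0.03,0,-0.015],"yaw": 0}
    - {"hand": 0.0,"linear": [-0.08,0,-0.04],"yaw": 0}
    - {"hand": 0.0,"linear": [-0.135,0,-0.07],"yaw": 0}
    - {"hand": 0.0,"linear": [-0.19,0,-0.1],"yaw": 0}
    - {"hand": 0.0,"linear": [-0.245,0,-0.13],"yaw": 0}
    - {"hand": 0.0,"linear": [-0.3,0,-0.155],"yaw": 0}
    - {"hand": 0.0,"linear": [-0.35,0.005,-0.18],"yaw": 0}
    - {"hand": 0.0,"linear": [-0.38,0.02,-0.197],"yaw": -0.009}
    - {"hand": 0.0,"linear": [-0.3866,0.04,-0.2],"yaw": -0.009}
    - {"hand": 0.0,"linear": [-0.3866,0.048,-0.2],"yaw": -0.009}
    - {"hand": 0.0,"linear": [-0.3866,0.048,-0.2],"yaw": -0.009}
    - {"hand": 0.0,"linear": [-0.3866,0.048,-0.2],"yaw": -0.009}

```text
clock: 28.12
ee_pos: [0.6411, -0.0149, 0.0764]
tool_rot: [0.5, 0.501, -0.5, -0.499]
contact_force: [-0.3, -0.4, -0.1]
finger_gap: 0.0155
```

```bash
python3 plan.py .6427 -.0155 .08 1.5708; python3 -c "
from h import *
d=snap('side');q=px(d,[.6427,-.0158,.046])[0].astype(int);print(q)
o=q-[30,38];cv2.imwrite('pics/p1.png',cv2.resize(d['img'][o[1]:o[1]+55,o[0]:o[0]+65,::-1],None,fx=10,fy=10,interpolation=cv2.INTER_CUBIC))
print('hole px in crop',(px(d,[.6427,-.0158,.046])[0]-o)*10,'tip expect at tcp',(px(d,np.array(ctrl.sense()['ee_pos'])-[0,0,.02])[0]-o)*10)"
```

```text
t 28.12 tcp [ 0.6411 -0.0149  0.0764] ang 1.573 tilt [ 0.001 -0.    -1.   ] gap 0.0155 F [-0.3 -0.4 -0.1] q6 -1.71
lin [-0.0006, -0.0036, -0.0016] yaw 0.002
[290 215]
hole px in crop [301.49388908 383.60053747] tip expect at tcp [302.30433142 365.32549673]
```

View pics/p1.png

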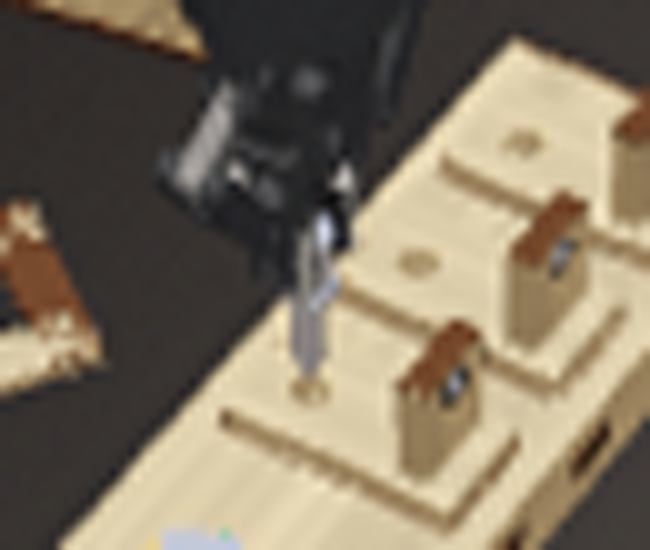

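The pin tip is at about (310,373) in the crop, just above the bracket hole at (310,390), and aligned to within about 1.5 mm. I correct by 1.5 mm and insert.

Request:
apply_moves:
  moves:
    - {"hand": 0.0,"linear": [-0.0006,0.0,-0.0015],"yaw": 0}
    - {"hand": 0.0,"linear": [-0.0006,0.006,-0.0015],"yaw": 0}
    - {"hand": 0.0,"linear": [-0.0006,0.012,-0.0015],"yaw": 0}
    - {"hand": 0.0,"linear": [-0.0006,0.018,-0.0015],"yaw": 0}
    - {"hand": 0.0,"linear": [-0.0006,0.024,-0.0015],"yaw": 0}
    - {"hand": 0.0,"linear": [-0.0006,0.03,-0.0015],"yaw": 0}
    - {"hand": 0.0,"linear": [-0.0006,0.036,-0.0015],"yaw": 0}
    - {"hand": 0.0,"linear": [-0.0006,0.036,-0.0015],"yaw": 0}

```text
clock: 29.18
ee_pos: [0.6422, -0.0164, 0.039]
tool_rot: [-0.5, -0.5, 0.5, 0.5]
contact_force: [0.6, 0.2, -0.3]
finger_gap: 0.0153
```

```bash
python3 plan.py .6427 -.0155 .028 1.5708
```

```text
t 29.18 tcp [ 0.6422 -0.0164  0.039 ] ang 1.571 tilt [-0.001  0.    -1.   ] gap 0.0153 F [ 0.6  0.2 -0.3] q6 -1.71
lin [0.0009, 0.011, -0.0005] yaw 0.0
```

Request:
apply_moves:
  moves:
    - {"hand": 0.0,"linear": [0,0.006,0],"yaw": 0}
    - {"hand": 0.0,"linear": [0,0.01,0],"yaw": 0}
    - {"hand": 0.0,"linear": [0,0.0125,0],"yaw": 0}
    - {"hand": 0.0,"linear": [0,0.0125,0],"yaw": 0}
    - {"hand": 0.0,"linear": [0,0.0125,0],"yaw": 0}

```text
clock: 29.8
ee_pos: [0.6425, -0.0164, 0.0272]
tool_rot: [0.5, 0.5, -0.5, -0.5]
contact_force: [0.6, 1.6, -1.1]
finger_gap: 0.0154
```

```bash
python3 plan.py .4955 .373 .09 1.5708  .4955 .373 .0225 1.5708
```

```text
t 29.8 tcp [ 0.6425 -0.0164  0.0272] ang 1.571 tilt [-0.  0. -1.] gap 0.0154 F [ 0.6  1.6 -1.1] q6 -1.71
lin [0.3895, -0.0627, 0.1469] yaw 0.0
lin [0.3895, 0.0048, 0.1469] yaw 0.0
```

Request:
apply_moves:
  moves:
    - {"hand": 0.0,"linear": [0,0.0025,0],"yaw": 0}
    - {"hand": 0.0,"linear": [0,0.0025,0],"yaw": 0}
    - {"hand": 0.035,"linear": [0,0.001,0],"yaw": 0}
    - {"hand": 0.035,"linear": [0,0.001,0],"yaw": 0}
    - {"hand": 0.035,"linear": [0,0.001,0],"yaw": 0}
    - {"hand": 0.035,"linear": [0,-0.02,0],"yaw": 0}
    - {"hand": 0.045,"linear": [0.0,-0.07,0],"yaw": 0}
    - {"hand": 0.045,"linear": [0.05,-0.095,0.02],"yaw": 0}
    - {"hand": 0.045,"linear": [0.105,-0.095,0.04],"yaw": 0}
    - {"hand": 0.045,"linear": [0.16,-0.095,0.06],"yaw": 0}
    - {"hand": 0.045,"linear": [0.215,-0.095,0.08],"yaw": 0}
    - {"hand": 0.045,"linear": [0.27,-0.095,0.1],"yaw": 0}

```text
clock: 31.3
ee_pos: [0.5424, 0.2552, 0.1244]
tool_rot: [0.5, 0.501, -0.499, -0.5]
contact_force: [1.1, -0.5, -0.3]
finger_gap: 0.0451
```

Request:
apply_moves:
  moves:
    - {"hand": 0.045,"linear": [0.05,0.0,0.02],"yaw": 0}
    - {"hand": 0.045,"linear": [0.1,0.0,0.04],"yaw": 0}
    - {"hand": 0.045,"linear": [0.1195,0.02,0.047],"yaw": 0}
    - {"hand": 0.045,"linear": [0.1195,0.02,0.047],"yaw": 0}
    - {"hand": 0.045,"linear": [0.1195,0.02,0.047],"yaw": 0}

```text
clock: 31.92
ee_pos: [0.496, 0.3717, 0.1021]
tool_rot: [0.5, 0.499, -0.5, -0.5]
contact_force: [1.0, 0.4, -0.0]
finger_gap: 0.0452
```

```bash
python3 plan.py .4955 .373 .0225 1.5708; python3 -c "
from h import *
for n in('side','top'):
    d=snap(n);I=hsv(d);g=(I[...,1]<70)&(I[...,2]>120)
    for z in(.046,):
        q=px(d,[.6427,-.0158,.07])[0]
        for a,c,l in blobs(g,4):
            if np.hypot(*(c-q))<14: print(n,'pin a',a,c,q,w(d,c,.066))
    for b,x in((303,1),):
        p=px(d,[.4945,.373,.068])[0]
        for a,c,l in blobs(g,8):
            if np.hypot(*(c-p))<8: print(n,'pin2',c,p,w(d,c,.066))
"
```

```text
t 31.93 tcp [0.496  0.3717 0.1021] ang 1.57 tilt [-0.    -0.001 -1.   ] gap 0.0452 F [ 1.   0.4 -0. ] q6 -1.05
lin [0.0014, 0.0796, 0.0005] yaw -0.001
side pin2 [258.18644068 319.71186441] [257.79014872 316.80633028] [[0.48883747 0.37915487 0.066     ]]
top pin a 6 [286.5 173. ] [284.45275032 182.06956805] [[ 0.67271979 -0.02092688  0.066     ]]
top pin a 1520 [281.71710526 184.87763158] [284.45275032 182.06956805] [[ 0.63449234 -0.00736721  0.066     ]]
top pin a 195 [284.66666667 186.18461538] [284.45275032 182.06956805] [[ 0.63056249 -0.01664896  0.066     ]]
top pin2 [156.32258065 227.32258065] [155.20246557 226.69150264] [[0.49290726 0.37007087 0.066     ]]
```

Request:
apply_moves:
  moves:
    - {"hand": 0.045,"linear": [0.0014,0.03,0.0008],"yaw": 0}
    - {"hand": 0.045,"linear": [0.0014,0.055,0.0008],"yaw": 0}
    - {"hand": 0.045,"linear": [0.0014,0.075,0.0008],"yaw": 0}
    - {"hand": 0.045,"linear": [0.0014,0.08,0.0008],"yaw": 0}
    - {"hand": 0.045,"linear": [0.0014,0.08,0.0008],"yaw": 0}
    - {"hand": 0.0,"linear": [0.0014,0.08,0.0008],"yaw": 0}
    - {"hand": 0.0,"linear": [0.0014,0.08,0.0008],"yaw": 0}
    - {"hand": 0.0,"linear": [0.0014,0.08,0.0008],"yaw": 0}
    - {"hand": 0.0,"linear": [0.0014,0.08,0.0008],"yaw": 0}

```text
clock: 33.15
ee_pos: [0.4958, 0.3749, 0.0239]
tool_rot: [0.5, 0.501, -0.499, -0.5]
contact_force: [-1.3, -0.6, 6.3]
finger_gap: 0.0152
```

Request:
apply_moves:
  moves:
    - {"hand": 0.0,"linear": [0,-0.03,0],"yaw": 0}
    - {"hand": 0.0,"linear": [0,-0.07,0],"yaw": 0}
    - {"hand": 0.0,"linear": [0,-0.1,0],"yaw": 0}
    - {"hand": 0.0,"linear": [0,-0.1,0],"yaw": 0}

```text
clock: 33.65
ee_pos: [0.4963, 0.3753, 0.1253]
tool_rot: [0.5, 0.502, -0.498, -0.499]
contact_force: [-0.4, -0.1, 0.3]
finger_gap: 0.015
```

```bash
python3 plan.py .643 -.0865 .12 1.5708 .643 -.0865 .078 1.5708
```

```text
t 33.65 tcp [0.4963 0.3753 0.1253] ang 1.571 tilt [ 0.005  0.003 -1.   ] gap 0.015 F [-0.4 -0.1  0.3] q6 -1.04
lin [-0.4619, 0.0046, -0.1465] yaw 0.0
lin [-0.462, 0.0466, -0.1463] yaw 0.0
```

Request:
apply_moves:
  moves:
    - {"hand": 0.0,"linear": [-0.03,0,-0.01],"yaw": 0}
    - {"hand": 0.0,"linear": [-0.08,0,-0.025],"yaw": 0}
    - {"hand": 0.0,"linear": [-0.14,0,-0.045],"yaw": 0}
    - {"hand": 0.0,"linear": [-0.2,0,-0.063],"yaw": 0}
    - {"hand": 0.0,"linear": [-0.26,0,-0.082],"yaw": 0}
    - {"hand": 0.0,"linear": [-0.32,0,-0.1],"yaw": 0}
    - {"hand": 0.0,"linear": [-0.38,0,-0.12],"yaw": 0}
    - {"hand": 0.0,"linear": [-0.43,0,-0.137],"yaw": 0}
    - {"hand": 0.0,"linear": [-0.462,0.01,-0.1465],"yaw": 0}
    - {"hand": 0.0,"linear": [-0.462,0.043,-0.1465],"yaw": 0}
    - {"hand": 0.0,"linear": [-0.462,0.043,-0.1465],"yaw": 0}
    - {"hand": 0.0,"linear": [-0.462,0.043,-0.1465],"yaw": 0}

```text
clock: 35.15
ee_pos: [0.6408, -0.0871, 0.0786]
tool_rot: [-0.499, -0.5, 0.5, 0.5]
contact_force: [-0.6, -0.3, -1.1]
finger_gap: 0.0149
```

```bash
python3 plan.py .6427 -.0865 .08 1.5708 .6427 -.0865 .04 1.5708; python3 chk.py side .046 .046 .046 2>/dev/null|head -3
```

```text
t 35.15 tcp [ 0.6408 -0.0871  0.0786] ang 1.572 tilt [-0.001  0.    -1.   ] gap 0.0149 F [-0.6 -0.3 -1.1] q6 -1.82
lin [0.0006, -0.0014, -0.0019] yaw 0.001
lin [0.0006, 0.0386, -0.002] yaw 0.001
side 0.046 [ 0.6487 -0.0262  0.046 ] [ 0.1 -2.7]
side 0.046 [ 0.6448 -0.0925  0.046 ] [ 0.3 -1.4]
side 0.046 [ 0.6411 -0.1557  0.046 ] [0.2 0.1]
```

Request:
apply_moves:
  moves:
    - {"hand": 0.0,"linear": [0.0006,0.0,-0.0018],"yaw": 0}
    - {"hand": 0.0,"linear": [0.0006,0.006,-0.0018],"yaw": 0}
    - {"hand": 0.0,"linear": [0.0006,0.012,-0.0018],"yaw": 0}
    - {"hand": 0.0,"linear": [0.0006,0.018,-0.0018],"yaw": 0}
    - {"hand": 0.0,"linear": [0.0006,0.024,-0.0018],"yaw": 0}
    - {"hand": 0.0,"linear": [0.0006,0.03,-0.0018],"yaw": 0}
    - {"hand": 0.0,"linear": [0.0006,0.036,-0.0018],"yaw": 0}
    - {"hand": 0.0,"linear": [0.0006,0.036,-0.0018],"yaw": 0}

```text
clock: 36.2
ee_pos: [0.6428, -0.0863, 0.0424]
tool_rot: [-0.499, -0.5, 0.5, 0.5]
contact_force: [1.1, 4.3, -2.0]
finger_gap: 0.0152
```

```bash
python3 plan.py
```

```text
t 36.2 tcp [ 0.6428 -0.0863  0.0424] ang 1.571 tilt [-0.001  0.001 -1.   ] gap 0.0152 F [ 1.1  4.3 -2. ] q6 -1.82
```

Request:
apply_moves:
  moves:
    - {"hand": 0.0,"linear": [0,0.006,0],"yaw": 0}
    - {"hand": 0.0,"linear": [0,0.01,0],"yaw": 0}
    - {"hand": 0.0,"linear": [0,0.014,0],"yaw": 0}
    - {"hand": 0.0,"linear": [0,0.014,0],"yaw": 0}
    - {"hand": 0.0,"linear": [0,0.014,0],"yaw": 0}

```text
clock: 36.83
ee_pos: [0.6438, -0.0863, 0.03]
tool_rot: [0.5, 0.501, -0.499, -0.5]
contact_force: [2.0, 6.3, 2.5]
finger_gap: 0.0152
```

Request:
apply_moves:
  moves:
    - {"hand": 0.035,"linear": [0,0,0],"yaw": 0}
    - {"hand": 0.035,"linear": [0,0,0],"yaw": 0}
    - {"hand": 0.035,"linear": [0,0,0],"yaw": 0}
    - {"hand": 0.035,"linear": [0,-0.02,0],"yaw": 0}
    - {"hand": 0.045,"linear": [0.0,-0.07,0],"yaw": 0}
    - {"hand": 0.045,"linear": [0.05,-0.095,0.01],"yaw": 0}
    - {"hand": 0.045,"linear": [0.11,-0.095,0.025],"yaw": 0}
    - {"hand": 0.045,"linear": [0.17,-0.095,0.035],"yaw": 0}
    - {"hand": 0.045,"linear": [0.23,-0.095,0.05],"yaw": 0}
    - {"hand": 0.045,"linear": [0.29,-0.095,0.06],"yaw": 0}
    - {"hand": 0.045,"linear": [0.35,-0.095,0.075],"yaw": 0}
    - {"hand": 0.045,"linear": [0.4,-0.095,0.085],"yaw": 0}

```text
clock: 38.33
ee_pos: [0.5578, 0.3152, 0.1264]
tool_rot: [0.5, 0.501, -0.5, -0.499]
contact_force: [-0.2, 0.6, 0.4]
finger_gap: 0.045
```

```bash
python3 plan.py .5455 .373 .09 1.5708 .5455 .373 .0235 1.5708
```

```text
t 38.33 tcp [0.5578 0.3152 0.1264] ang 1.572 tilt [ 0.002  0.001 -1.   ] gap 0.045 F [-0.2  0.6  0.4] q6 -1.17
lin [0.0578, 0.0364, 0.0123] yaw 0.001
lin [0.0577, 0.1029, 0.0124] yaw 0.001
```

Request:
apply_moves:
  moves:
    - {"hand": 0.045,"linear": [0.04,0.01,0.01],"yaw": 0}
    - {"hand": 0.045,"linear": [0.059,0.03,0.0124],"yaw": 0}
    - {"hand": 0.045,"linear": [0.059,0.035,0.0124],"yaw": 0}
    - {"hand": 0.045,"linear": [0.059,0.07,0.0124],"yaw": 0}
    - {"hand": 0.045,"linear": [0.059,0.095,0.0124],"yaw": 0}
    - {"hand": 0.045,"linear": [0.059,0.103,0.0124],"yaw": 0}
    - {"hand": 0.045,"linear": [0.059,0.103,0.0124],"yaw": 0}
    - {"hand": 0.045,"linear": [0.059,0.103,0.0124],"yaw": 0}
    - {"hand": 0.0,"linear": [0.059,0.103,0.0124],"yaw": 0}
    - {"hand": 0.0,"linear": [0.059,0.103,0.0124],"yaw": 0}
    - {"hand": 0.0,"linear": [0.059,0.103,0.0124],"yaw": 0}
    - {"hand": 0.0,"linear": [0.059,0.103,0.0124],"yaw": 0}

```text
clock: 39.83
ee_pos: [0.5464, 0.3724, 0.0227]
tool_rot: [0.5, 0.501, -0.499, -0.5]
contact_force: [-0.5, 0.2, 5.7]
finger_gap: 0.0154
```

Request:
apply_moves:
  moves:
    - {"hand": 0.0,"linear": [0,-0.03,0],"yaw": 0}
    - {"hand": 0.0,"linear": [0,-0.07,0],"yaw": 0}
    - {"hand": 0.0,"linear": [0,-0.1,0],"yaw": 0}
    - {"hand": 0.0,"linear": [0,-0.1,0],"yaw": 0}

```text
clock: 40.33
ee_pos: [0.5473, 0.3729, 0.1242]
tool_rot: [0.5, 0.502, -0.498, -0.499]
contact_force: [-0.5, -0.6, -0.9]
finger_gap: 0.0152
```

```bash
python3 plan.py .6435 -.1563 .12 1.5708 .6435 -.1563 .08 1.5708
```

```text
t 40.33 tcp [0.5473 0.3729 0.1242] ang 1.571 tilt [ 0.005  0.003 -1.   ] gap 0.0152 F [-0.5 -0.6 -0.9] q6 -1.09
lin [-0.5292, 0.0033, -0.096] yaw 0.0
lin [-0.5293, 0.0433, -0.0959] yaw 0.0
```

Request:
apply_moves:
  moves:
    - {"hand": 0.0,"linear": [-0.04,0,-0.007],"yaw": 0}
    - {"hand": 0.0,"linear": [-0.095,0,-0.017],"yaw": 0}
    - {"hand": 0.0,"linear": [-0.155,0,-0.028],"yaw": 0}
    - {"hand": 0.0,"linear": [-0.215,0,-0.039],"yaw": 0}
    - {"hand": 0.0,"linear": [-0.275,0,-0.05],"yaw": 0}
    - {"hand": 0.0,"linear": [-0.335,0,-0.061],"yaw": 0}
    - {"hand": 0.0,"linear": [-0.395,0,-0.072],"yaw": 0}
    - {"hand": 0.0,"linear": [-0.455,0,-0.083],"yaw": 0}
    - {"hand": 0.0,"linear": [-0.505,0,-0.092],"yaw": 0}
    - {"hand": 0.0,"linear": [-0.5293,0.0,-0.097],"yaw": 0}
    - {"hand": 0.0,"linear": [-0.5293,0.03,-0.097],"yaw": 0}
    - {"hand": 0.0,"linear": [-0.5293,0.043,-0.097],"yaw": 0}

```text
clock: 41.82
ee_pos: [0.6406, -0.1563, 0.0744]
tool_rot: [-0.498, -0.499, 0.501, 0.502]
contact_force: [-0.3, -0.1, -1.5]
finger_gap: 0.0152
```

Request:
apply_moves:
  moves:
    - {"hand": 0.0,"linear": [0,0,0],"yaw": 0}
    - {"hand": 0.0,"linear": [0,0,0],"yaw": 0}
    - {"hand": 0.0,"linear": [0,0,0],"yaw": 0}

```text
clock: 42.2
ee_pos: [0.6436, -0.1572, 0.0798]
tool_rot: [0.5, 0.501, -0.5, -0.499]
contact_force: [-0.0, 0.1, -0.8]
finger_gap: 0.0157
```

```bash
python3 plan.py .6423 -.1562 .04 1.5708
```

```text
t 42.2 tcp [ 0.6436 -0.1572  0.0798] ang 1.572 tilt [ 0.002 -0.001 -1.   ] gap 0.0157 F [-0.   0.1 -0.8] q6 -1.92
lin [0.0011, 0.0398, 0.0014] yaw 0.001
```

Request:
apply_moves:
  moves:
    - {"hand": 0.0,"linear": [0.001,0.0,0.0009],"yaw": 0}
    - {"hand": 0.0,"linear": [0.001,0.006,0.0009],"yaw": 0}
    - {"hand": 0.0,"linear": [0.001,0.012,0.0009],"yaw": 0}
    - {"hand": 0.0,"linear": [0.001,0.018,0.0009],"yaw": 0}
    - {"hand": 0.0,"linear": [0.001,0.024,0.0009],"yaw": 0}
    - {"hand": 0.0,"linear": [0.001,0.03,0.0009],"yaw": 0}
    - {"hand": 0.0,"linear": [0.001,0.036,0.0009],"yaw": 0}
    - {"hand": 0.0,"linear": [0.001,0.036,0.0009],"yaw": 0}

```text
clock: 43.2
ee_pos: [0.6421, -0.1559, 0.0416]
tool_rot: [0.5, 0.5, -0.5, -0.5]
contact_force: [4.6, 2.7, -2.1]
finger_gap: 0.0155
```

```bash
python3 plan.py
```

```text
t 43.2 tcp [ 0.6421 -0.1559  0.0416] ang 1.571 tilt [ 0.001  0.001 -1.   ] gap 0.0155 F [ 4.6  2.7 -2.1] q6 -1.92
```

Request:
apply_moves:
  moves:
    - {"hand": 0.0,"linear": [0,0.006,0],"yaw": 0}
    - {"hand": 0.0,"linear": [0,0.01,0],"yaw": 0}
    - {"hand": 0.0,"linear": [0,0.0142,0],"yaw": 0}
    - {"hand": 0.0,"linear": [0,0.0142,0],"yaw": 0}
    - {"hand": 0.0,"linear": [0,0.0142,0],"yaw": 0}
    - {"hand": 0.035,"linear": [0,0.0142,0],"yaw": 0}
    - {"hand": 0.035,"linear": [0,0.0142,0],"yaw": 0}
    - {"hand": 0.035,"linear": [0,0.0142,0],"yaw": 0}
    - {"hand": 0.035,"linear": [0,-0.01,0],"yaw": 0}
    - {"hand": 0.06,"linear": [0,-0.06,0],"yaw": 0}
    - {"hand": 0.06,"linear": [-0.03,-0.11,0.03],"yaw": 0}
    - {"hand": 0.06,"linear": [-0.08,-0.12,0.08],"yaw": 0}

```text
clock: 44.7
ee_pos: [0.5715, -0.23, 0.1656]
tool_rot: [0.502, 0.501, -0.5, -0.497]
contact_force: [0.5, -0.6, -0.4]
finger_gap: 0.0601
```

```bash
python3 plan.py
cat > nut.py <<'E'
from h import *
d=snap("top");I=hsv(d)
q=px(d,[.6176,.0892,.066])[0]
sub=np.zeros(I.shape[:2],bool);u,v=q.astype(int);sub[v-14:v+14,u-12:u+22]=1
M={"yel":(I[...,0]>20)&(I[...,0]<32)&(I[...,1]>150),"gre":(I[...,0]>45)&(I[...,0]<80)&(I[...,1]>90),"red":((I[...,0]<8)|(I[...,0]>172))&(I[...,1]>110)}
z={"yel":.066,"gre":.036,"red":.036}
C=np.array([.6176,.0892])
for k,m in M.items():
    P=np.argwhere(m&sub)[:,::-1]
    if len(P): 
        c=w(d,P,z[k]).mean(0)[:2];e=c-C;print(k,len(P),P.mean(0),c,"cw from +x:",-np.arctan2(e[1],e[0]),"r",np.hypot(*e))
gray=(I[...,1]<40)&(I[...,2]>120)&sub;P=np.argwhere(gray)[:,::-1];print("disc",len(P),w(d,P,.055).mean(0))
E
python3 nut.py; python3 -c "
from h import *
for n,b in(('top',(.0,.0)),('side',0)):
    d=snap(n);o=px(d,[.642,-.086,.06])[0].astype(int)-[32,28]
    cv2.imwrite(f'pics/{n}9.png',cv2.resize(d['img'][o[1]:o[1]+50,o[0]-25:o[0]+55,::-1],None,fx=9,fy=6,interpolation=cv2.INTER_CUBIC))
a,b=cv2.imread('pics/top9.png'),cv2.imread('pics/side9.png');cv2.imwrite('pics/pins.png',np.vstack([a,b]))"
```

```text
t 44.7 tcp [ 0.5715 -0.23    0.1656] ang 1.574 tilt [ 0.007 -0.004 -1.   ] gap 0.0601 F [ 0.5 -0.6 -0.4] q6 -2.08
yel 2 [251.  184.5] [0.6334259  0.08784171] cw from +x: 0.08561754125941386 r 0.015884079433433305
gre 5 [262.8 186.8] [0.63356512 0.05422353] cw from +x: 1.1425890007671455 r 0.03844787139197198
red 5 [262.2 194.8] [0.60775127 0.05503481] cw from +x: 1.8514553737590942 r 0.03555640076804202
disc 239 [0.61553034 0.08794952 0.055     ]
```

View pics/pins.png

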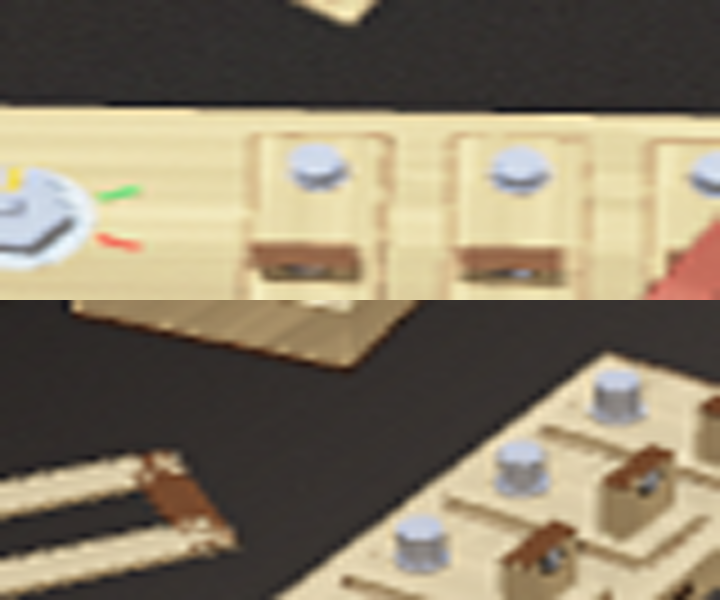

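All three pins stand with their collars down on the brackets (heads at (317,165), (520,168) and (705,172) in the upper half), and the webs are on the near side. The nut reads about 0.1, so I move to it.

Request:
apply_moves:
  moves:
    - {"hand": 0.07,"linear": [0.01,0,-0.005],"yaw": 0.17}
    - {"hand": 0.07,"linear": [0.05,0,-0.01],"yaw": 0.34}
    - {"hand": 0.07,"linear": [0.09,0,-0.02],"yaw": 0.51}
    - {"hand": 0.07,"linear": [0.13,0,-0.025],"yaw": 0.68}
    - {"hand": 0.07,"linear": [0.17,0,-0.03],"yaw": 0.85}
    - {"hand": 0.07,"linear": [0.21,0,-0.035],"yaw": 1.02}
    - {"hand": 0.07,"linear": [0.25,0,-0.04],"yaw": 1.19}
    - {"hand": 0.07,"linear": [0.29,0.01,-0.05],"yaw": 1.36}
    - {"hand": 0.07,"linear": [0.32,0.03,-0.055],"yaw": 1.53}
    - {"hand": 0.07,"linear": [0.3247,0.045,-0.055],"yaw": 1.7}
    - {"hand": 0.07,"linear": [0.3247,0.045,-0.055],"yaw": 1.7}
    - {"hand": 0.07,"linear": [0.3247,0.045,-0.055],"yaw": 1.7}

```text
clock: 46.35
ee_pos: [0.6247, 0.0962, 0.1155]
tool_rot: [0.706, -0.045, 0.045, -0.706]
contact_force: [0.1, 0.1, 0.8]
finger_gap: 0.0699
```

```bash
python3 plan.py .617 .0885 .06 -.13 .617 .0885 .017 -.13
```

```text
t 46.35 tcp [0.6247 0.0962 0.1155] ang -0.126 tilt [-0. -0. -1.] gap 0.0699 F [0.1 0.1 0.8] q6 0.16
lin [-0.0067, 0.0555, -0.0087] yaw 0.004
lin [-0.0067, 0.0985, -0.0087] yaw 0.004
```

Request:
apply_moves:
  moves:
    - {"hand": 0.07,"linear": [-0.0067,0.01,-0.0087],"yaw": 0}
    - {"hand": 0.07,"linear": [-0.0067,0.03,-0.0087],"yaw": 0}
    - {"hand": 0.07,"linear": [-0.0067,0.06,-0.0087],"yaw": 0}
    - {"hand": 0.07,"linear": [-0.0067,0.085,-0.0087],"yaw": 0}
    - {"hand": 0.07,"linear": [-0.0067,0.0985,-0.0087],"yaw": 0}
    - {"hand": 0.07,"linear": [-0.0067,0.0985,-0.0087],"yaw": 0}
    - {"hand": 0.07,"linear": [-0.0067,0.0985,-0.0087],"yaw": 0}
    - {"hand": 0.02,"linear": [-0.0067,0.0985,-0.0087],"yaw": 0}
    - {"hand": 0.02,"linear": [-0.0067,0.0985,-0.0087],"yaw": 0}
    - {"hand": 0.02,"linear": [-0.0067,0.0985,-0.0087],"yaw": 0}
    - {"hand": 0.02,"linear": [-0.0067,0.0985,-0.0087],"yaw": 0}
  squeeze: 50

```text
clock: 47.72
ee_pos: [0.6173, 0.0885, 0.0185]
tool_rot: [-0.706, 0.045, -0.046, 0.706]
contact_force: [-1.9, 0.2, 6.3]
finger_gap: 0.039
```

```bash
python3 plan.py; python3 -c "
from workcell import ctrl;print(ctrl.sense()['torque'])"
```

```text
t 47.73 tcp [0.6173 0.0885 0.0185] ang -0.129 tilt [ 0.001  0.    -1.   ] gap 0.039 F [-1.9  0.2  6.3] q6 0.15
[0.02030345 0.49169937 0.00730302]
```

Request:
apply_moves:
  moves:
    - {"hand": 0.02,"linear": [0,0,0],"yaw": 0.1}
    - {"hand": 0.02,"linear": [0,0,0],"yaw": 0.22}
    - {"hand": 0.02,"linear": [0,0,0],"yaw": 0.36}
    - {"hand": 0.02,"linear": [0,0,0],"yaw": 0.5}
    - {"hand": 0.02,"linear": [0,0,0],"yaw": 0.64}
    - {"hand": 0.02,"linear": [0,0,0],"yaw": 0.78}
    - {"hand": 0.02,"linear": [0,0,0],"yaw": 0.92}
    - {"hand": 0.02,"linear": [0,0,0],"yaw": 1.03}
    - {"hand": 0.02,"linear": [0,0,0],"yaw": 1.07}
    - {"hand": 0.02,"linear": [0,0,0],"yaw": 1.07}
    - {"hand": 0.02,"linear": [0,0,0],"yaw": 1.07}

```text
clock: 49.1
ee_pos: [0.6157, 0.0897, 0.0184]
tool_rot: [0.584, -0.4, 0.398, -0.584]
contact_force: [-9.1, 3.9, 8.9]
finger_gap: 0.0387
```

Request:
apply_moves:
  moves:
    - {"hand": 0.07,"linear": [0,0,0],"yaw": 0}
    - {"hand": 0.07,"linear": [0,0,0],"yaw": 0}
    - {"hand": 0.07,"linear": [0,0,0],"yaw": 0}
    - {"hand": 0.07,"linear": [0,-0.03,0],"yaw": 0}
    - {"hand": 0.07,"linear": [0,-0.08,0],"yaw": 0}
    - {"hand": 0.07,"linear": [0,-0.11,0],"yaw": 0}
    - {"hand": 0.07,"linear": [0,-0.11,0],"yaw": 0}

```text
clock: 49.98
ee_pos: [0.6194, 0.0883, 0.1308]
tool_rot: [-0.582, 0.397, -0.401, 0.585]
contact_force: [0.1, 0.9, 0.5]
finger_gap: 0.0701
```

```bash
python3 plan.py .442 .245 .18 .08;python3 nut.py
```

```text
t 49.98 tcp [0.6194 0.0883 0.1308] ang -1.199 tilt [ 0.007  0.    -1.   ] gap 0.0701 F [0.1 0.9 0.5] q6 1.22
lin [-0.2103, -0.0504, -0.108] yaw -1.279
gre 5 [262.8 186.8] [0.63356512 0.05422353] cw from +x: 1.1425890007671455 r 0.03844787139197198
red 374 [247.79946524 189.72994652] [0.62307174 0.10109692] cw from +x: -1.139715953163493 r 0.013094908193703033
disc 68 [0.61996414 0.07830567 0.055     ]
```

Request:
apply_moves:
  moves:
    - {"hand": 0.07,"linear": [0.02,-0.02,-0.025],"yaw": -0.17}
    - {"hand": 0.07,"linear": [0.055,-0.04,-0.07],"yaw": -0.35}
    - {"hand": 0.07,"linear": [0.09,-0.05,-0.115],"yaw": -0.53}
    - {"hand": 0.07,"linear": [0.125,-0.05,-0.16],"yaw": -0.71}
    - {"hand": 0.07,"linear": [0.16,-0.05,-0.205],"yaw": -0.89}
    - {"hand": 0.07,"linear": [0.19,-0.05,-0.245],"yaw": -1.07}
    - {"hand": 0.07,"linear": [0.208,-0.05,-0.264],"yaw": -1.25}
    - {"hand": 0.07,"linear": [0.208,-0.05,-0.264],"yaw": -1.27}
    - {"hand": 0.07,"linear": [0.208,-0.05,-0.264],"yaw": -1.27}

```text
clock: 51.15
ee_pos: [0.4461, -0.2005, 0.1755]
tool_rot: [-0.706, -0.024, 0.025, 0.707]
contact_force: [0.6, 0.2, 0.1]
finger_gap: 0.0698
```

```bash
cat > wr.py <<'E'
from h import *
d=snap("top","w.png");I=hsv(d)
blue=(I[...,0]>100)&(I[...,0]<118)&(I[...,1]>130)&(I[...,2]>90)
for a,c,l in blobs(blue,80):
    if 190<c[0]<300 and 215<c[1]<275:
        P=w(d,np.argwhere(l)[:,::-1],.017)[:,:2];c0=P.mean(0);k=np.linalg.svd(P-c0)[2][0];k=k*np.sign(k[1]);n=np.array([-k[1],k[0]])
        p=(P-c0)@k;o=c0+k*((p.min()+p.max())/2+.0325)
        # axis from the narrow part only
        Q=P[(p>p.min()+.03)];m=Q.mean(0);k2=np.linalg.svd(Q-m)[2][0];k2*=np.sign(k2[1])
        print("handle n",a,"yaw",np.arctan2(k[1],k[0]),np.arctan2(k2[1],k2[0]),"origin",o,"on axis",m+k2*((o-m)@k2),"len",np.ptp(p))
E
python3 nut.py; python3 wr.py; python3 plan.py .442 .1254 .1 .07 .442 .1254 -.01 .07
```

```text
yel 2 [254.  187.5] [0.62413659 0.07812238] cw from +x: 1.0377088755461263 r 0.012862373578865598
gre 5 [262.8 186.8] [0.63356512 0.05422353] cw from +x: 1.1425890007671455 r 0.03844787139197198
red 4 [262.5  194.75] [0.60793423 0.05409781] cw from +x: 1.8394979080914748 r 0.036408665098042
disc 236 [0.61573556 0.08807329 0.055     ]
handle n 215 yaw 1.6312114736671623 1.6307283393002054 origin [0.44227965 0.12538071] on axis [0.44228051 0.12538076] len 0.15921510719463008
t 51.25 tcp [ 0.4466 -0.2003  0.1761] ang 0.071 tilt [-0.001  0.001 -1.   ] gap 0.0699 F [ 0.5  0.4 -0.4] q6 -0.65
lin [0.0186, 0.0764, 0.3251] yaw 0.001
lin [0.0188, 0.1864, 0.325] yaw 0.001
```

```bash
cat > yl.py <<'E'
from h import *
def cen(im,q,r,f):
    u,v=np.round(q).astype(int);p=im[v-r:v+r+1,u-r:u+r+1].astype(float);Y,X=np.mgrid[v-r:v+r+1,u-r:u+r+1];t=f(p);t[np.hypot(X-q[0],Y-q[1])>r]=0
    return np.array([(t*X).sum(),(t*Y).sum()])/t.sum(),t.sum()
C=np.array([.6168,.0888,.066])
for n in("top","side"):
    d=snap(n);q=px(d,C)[0]
    f=lambda p:np.clip((p[...,0]+p[...,1])/2-p[...,2]-60,0,None)
    c,s=cen(d["img"],q,7 if n=="top" else 7,f);e=w(d,c,.066)[0]-C;print(n,"yellow",c-q,s,"angle",-np.arctan2(e[1],e[0]),"r",np.hypot(*e[:2]))
E
python3 yl.py
python3 - <<'E'
# same on the starting pictures
import h,cv2,yl
from h import *
for n in("top","side"):
    d=snap(n);d["img"]=cv2.imread(f"pics/{n}0.png")[:,:,::-1];q=px(d,yl.C)[0]
    c,s=yl.cen(d["img"],q,7,yl.f);e=w(d,c,.066)[0]-yl.C;print("start",n,s,-np.arctan2(e[1],e[0]),np.hypot(*e[:2]))
E
```

```text
top yellow [ 3.63558714 -2.23842979] 317.5 angle 0.9784109018374888 r 0.013163161389327016
side yellow [ 1.10351442 -4.15140886] 143.0 angle 1.17316298278515 r 0.017941064783400344
top yellow [ 3.64818557 -2.2400046 ] 317.5 angle 0.9796786114871452 r 0.013198624420001404
side yellow [ 1.10085272 -4.14625484] 144.5 angle 1.1729293863986077 r 0.01791797723967238
start top 278.0 0.05559385578976017 0.016977184662672146
start side 128.5 0.18961822979653287 0.015502540853712502
```

Request:
apply_moves:
  moves:
    - {"hand": 0.03,"linear": [0.002,0.0,0.04],"yaw": 0.01}
    - {"hand": 0.03,"linear": [0.006,0.0,0.1],"yaw": 0.01}
    - {"hand": 0.03,"linear": [0.01,0.0,0.16],"yaw": 0.01}
    - {"hand": 0.03,"linear": [0.013,0.02,0.22],"yaw": 0.01}
    - {"hand": 0.03,"linear": [0.016,0.05,0.28],"yaw": 0.01}
    - {"hand": 0.03,"linear": [0.019,0.08,0.32],"yaw": 0.01}
    - {"hand": 0.03,"linear": [0.019,0.11,0.325],"yaw": 0.01}
    - {"hand": 0.03,"linear": [0.019,0.146,0.325],"yaw": 0.01}
    - {"hand": 0.03,"linear": [0.019,0.146,0.325],"yaw": 0.01}
    - {"hand": 0.03,"linear": [0.019,0.146,0.325],"yaw": 0.01}

```text
clock: 52.8
ee_pos: [0.4433, 0.1243, 0.0322]
tool_rot: [-0.707, -0.022, 0.021, 0.707]
contact_force: [-0.1, -0.6, 0.1]
finger_gap: 0.03
```

```bash
python3 plan.py .4423 .1254 -.006 .06 .4423 .1254 -.013 .06; python3 wr.py
```

```text
t 52.8 tcp [0.4433 0.1243 0.0322] ang 0.061 tilt [ 0.002  0.    -1.   ] gap 0.03 F [-0.1 -0.6  0.1] q6 0.05
lin [-0.001, 0.0382, 0.0012] yaw 0.001
lin [-0.001, 0.0452, 0.0012] yaw 0.001
handle n 156 yaw 1.6317790628817674 1.5971672888655943 origin [0.47720223 0.07825781] on axis [0.47744985 0.07826435] len 0.10687585497458424
```

The handle now appears about 35 mm away in x, so the wrench was probably knocked. Back off and remeasure.

Request:
apply_moves:
  moves:
    - {"hand": 0.03,"linear": [0,-0.06,-0.03],"yaw": 0}
    - {"hand": 0.03,"linear": [0,-0.11,-0.08],"yaw": 0}
    - {"hand": 0.03,"linear": [0,-0.11,-0.14],"yaw": 0}
    - {"hand": 0.03,"linear": [0,-0.11,-0.2],"yaw": 0}
    - {"hand": 0.03,"linear": [0,-0.11,-0.26],"yaw": 0}
    - {"hand": 0.03,"linear": [0,-0.11,-0.3],"yaw": 0}
    - {"hand": 0.03,"linear": [0,-0.11,-0.3],"yaw": 0}

```text
clock: 53.72
ee_pos: [0.4614, -0.1784, 0.1433]
tool_rot: [0.708, 0.021, -0.019, -0.706]
contact_force: [-0.2, 0.5, -0.4]
finger_gap: 0.0303
```

```bash
python3 wr.py; python3 plan.py; python3 -c "
from h import *
d=snap('top');s=snap('side')
a=cv2.resize(d['img'][165:275,185:345,::-1],None,fx=5,fy=5,interpolation=cv2.INTER_CUBIC)
cv2.imwrite('pics/w2.png',a)"
```

```text
handle n 226 yaw 1.6370179847502915 1.6299468376273452 origin [0.47489735 0.106365  ] on axis [0.47487746 0.10636382] len 0.16332109709987241
t 53.77 tcp [ 0.4612 -0.1767  0.1428] ang 0.058 tilt [ 0.003 -0.001 -1.   ] gap 0.0296 F [-0.2  0.8  0.1] q6 -0.58
```

View pics/w2.png

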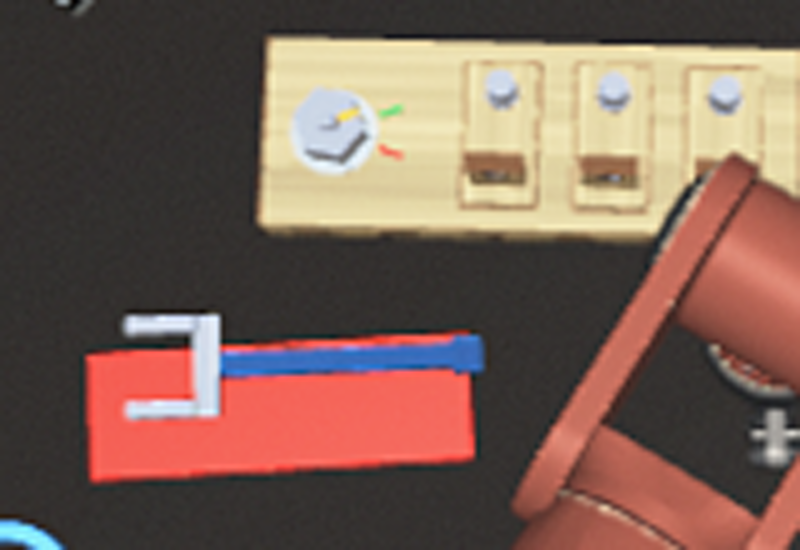

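The picture shows the wrench shifted up over the mat's far edge, with its handle from (220,360) to (483,352) in the crop. The nut's yellow line points nearly at the green mark. Approach the new wrench pose.

Request:
apply_moves:
  moves:
    - {"hand": 0.03,"linear": [0.004,0.0,0.04],"yaw": 0}
    - {"hand": 0.03,"linear": [0.01,0.0,0.1],"yaw": 0}
    - {"hand": 0.03,"linear": [0.017,0.0,0.16],"yaw": 0}
    - {"hand": 0.03,"linear": [0.024,0.02,0.22],"yaw": 0}
    - {"hand": 0.03,"linear": [0.029,0.05,0.265],"yaw": 0}
    - {"hand": 0.03,"linear": [0.0298,0.08,0.2805],"yaw": 0}
    - {"hand": 0.03,"linear": [0.0298,0.113,0.2805],"yaw": 0}
    - {"hand": 0.03,"linear": [0.0298,0.113,0.2805],"yaw": 0}
    - {"hand": 0.03,"linear": [0.0298,0.113,0.2805],"yaw": 0}

```text
clock: 55.0
ee_pos: [0.474, 0.1072, 0.0294]
tool_rot: [-0.707, -0.023, 0.021, 0.707]
contact_force: [-0.7, -0.1, 0.2]
finger_gap: 0.0297
```

```bash
python3 plan.py .4749 .1064 -.006 .062 .4749 .1064 -.013 .062; python3 -c "
from h import *
d=snap('side');I=hsv(d);b=(I[...,0]>100)&(I[...,0]<118)&(I[...,1]>130)&(I[...,2]>90)
for a,c,l in blobs(b,60):
    if 290<c[0]<350 and 230<c[1]<310:
        P=w(d,np.argwhere(l)[:,::-1],.015)[:,:2];print(a,P.mean(0),P.min(0),P.max(0))"
```

```text
t 55.0 tcp [0.474  0.1072 0.0294] ang 0.062 tilt [ 0.002  0.    -1.   ] gap 0.0297 F [-0.7 -0.1  0.2] q6 0.01
lin [0.0008, 0.0354, -0.0008] yaw -0.0
lin [0.0008, 0.0424, -0.0008] yaw -0.0
86 [0.47354782 0.11783855] [0.46480195 0.08012921] [0.48240272 0.15211828]
```

Request:
apply_moves:
  moves:
    - {"hand": 0.03,"linear": [0.0006,0.02,-0.0008],"yaw": 0}
    - {"hand": 0.03,"linear": [0.0006,0.032,-0.0008],"yaw": 0}
    - {"hand": 0.03,"linear": [0.0006,0.038,-0.0008],"yaw": 0}
    - {"hand": 0.03,"linear": [0.0006,0.041,-0.0008],"yaw": 0}
    - {"hand": 0.03,"linear": [0.0006,0.041,-0.0008],"yaw": 0}
    - {"hand": 0.03,"linear": [0.0006,0.041,-0.0008],"yaw": 0}

```text
clock: 55.8
ee_pos: [0.4743, 0.1058, -0.0126]
tool_rot: [-0.707, -0.022, 0.021, 0.707]
contact_force: [-0.4, -0.2, 0.3]
finger_gap: 0.03
```

```bash
python3 plan.py
```

```text
t 55.8 tcp [ 0.4743  0.1058 -0.0126] ang 0.061 tilt [ 0.001  0.    -1.   ] gap 0.03 F [-0.4 -0.2  0.3] q6 0.01
```

Request:
apply_moves:
  moves:
    - {"hand": 0.0,"linear": [0,0,0],"yaw": 0}
    - {"hand": 0.0,"linear": [0,0,0],"yaw": 0}
    - {"hand": 0.0,"linear": [0,0,0],"yaw": 0}
    - {"hand": 0.0,"linear": [0,0,0],"yaw": 0}
  squeeze: 60

```text
clock: 56.3
ee_pos: [0.4743, 0.1059, -0.0125]
tool_rot: [-0.707, -0.022, 0.021, 0.707]
contact_force: [-2.4, 0.0, 6.0]
finger_gap: 0.0118
```

```bash
python3 plan.py
```

```text
t 56.3 tcp [ 0.4743  0.1059 -0.0125] ang 0.061 tilt [ 0.001  0.    -1.   ] gap 0.0118 F [-2.4  0.   6. ] q6 0.01
```

Request:
apply_moves:
  moves:
    - {"hand": 0.03,"linear": [0,0,0],"yaw": 0}
    - {"hand": 0.03,"linear": [0,0,0],"yaw": 0}
    - {"hand": 0.03,"linear": [0,0.0025,0],"yaw": 0}
    - {"hand": 0.03,"linear": [0,0.0035,0],"yaw": 0}
    - {"hand": 0.03,"linear": [0,0.0035,0],"yaw": 0}
    - {"hand": 0.0,"linear": [0,0.0035,0],"yaw": 0}
    - {"hand": 0.0,"linear": [0,0.0035,0],"yaw": 0}
    - {"hand": 0.0,"linear": [0,0.0035,0],"yaw": 0}
    - {"hand": 0.0,"linear": [0,0.0035,0],"yaw": 0}

```text
clock: 57.42
ee_pos: [0.4741, 0.1058, -0.0164]
tool_rot: [-0.707, -0.022, 0.021, 0.707]
contact_force: [-0.5, 0.2, 2.6]
finger_gap: 0.0134
```

```bash
python3 plan.py; python3 wr.py
```

```text
t 57.42 tcp [ 0.4741  0.1058 -0.0164] ang 0.061 tilt [ 0.  0. -1.] gap 0.0134 F [-0.5  0.2  2.6] q6 0.01
handle n 125 yaw 1.6422527153156639 1.601191698442991 origin [0.4769328  0.06724587] on axis [0.47751139 0.06726347] len 0.08503997011633335
```

Request:
apply_moves:
  moves:
    - {"hand": 0.0,"linear": [0,-0.02,0],"yaw": 0}
    - {"hand": 0.0,"linear": [0,-0.06,0],"yaw": 0}
    - {"hand": 0.0,"linear": [0,-0.1,0],"yaw": 0.05}
    - {"hand": 0.0,"linear": [0.005,-0.1,-0.005],"yaw": 0.18}
    - {"hand": 0.0,"linear": [0.01,-0.1,-0.01],"yaw": 0.32}
    - {"hand": 0.0,"linear": [0.016,-0.1,-0.016],"yaw": 0.46}
    - {"hand": 0.0,"linear": [0.022,-0.1,-0.022],"yaw": 0.6}
    - {"hand": 0.0,"linear": [0.028,-0.1,-0.028],"yaw": 0.74}
    - {"hand": 0.0,"linear": [0.034,-0.1,-0.034],"yaw": 0.88}
    - {"hand": 0.0,"linear": [0.042,-0.1,-0.042],"yaw": 1.02}
    - {"hand": 0.0,"linear": [0.05,-0.1,-0.05],"yaw": 1.15}
    - {"hand": 0.0,"linear": [0.0559,-0.1,-0.0557],"yaw": 1.231}
  squeeze: 80

```text
clock: 58.98
ee_pos: [0.5326, 0.0533, 0.0823]
tool_rot: [0.589, -0.392, 0.391, -0.589]
contact_force: [0.0, 0.1, -2.1]
finger_gap: 0.0126
```

Request:
apply_moves:
  moves:
    - {"hand": 0.0,"linear": [0,0,0],"yaw": 0}
    - {"hand": 0.0,"linear": [0,0,0],"yaw": 0}
    - {"hand": 0.0,"linear": [0,0,0],"yaw": 0}
    - {"hand": 0.0,"linear": [0,0,0],"yaw": 0}

```text
clock: 59.48
ee_pos: [0.5329, 0.0538, 0.0834]
tool_rot: [0.59, -0.39, 0.39, -0.59]
contact_force: [-0.4, -0.3, -1.8]
finger_gap: 0.0127
```

```bash
python3 plan.py .5333 .0536 .05 -1.17
python3 - <<'E'
from h import *
from scipy.spatial.transform import Rotation as Ro
s=ctrl.sense();p=np.array(s["ee_pos"]);z=p[2]+.0214+.014
for n in("top","side"):
    d=snap(n,f"j{n}.png");I=hsv(d)
    b=(I[...,0]>100)&(I[...,0]<118)&(I[...,1]>130)&(I[...,2]>70)
    q=px(d,[p[0],p[1],z])[0]
    for a,c,l in blobs(b,15):
        if np.hypot(*(c-q))<60: 
            P=w(d,np.argwhere(l)[:,::-1],z)[:,:2];m=P.mean(0);k=np.linalg.svd(P-m)[2][0];print(n,"blue",a,m,np.arctan2(k[1],k[0])%np.pi,np.ptp((P-m)@k))
    g=(I[...,1]<45)&(I[...,2]>140);J=np.array([p[0]+.0906*.92,p[1]+.0906*.39,z]);q=px(d,J)[0];u,v=q.astype(int)
    for a,c,l in blobs(g,20):
        if np.hypot(*(c-q))<20:
            P=w(d,np.argwhere(l)[:,::-1],z)[:,:2];print(n,"jaw?",a,P.mean(0),"expect centre",J)
E
```

```text
t 59.48 tcp [0.5329 0.0538 0.0834] ang -1.169 tilt [-0.  0. -1.] gap 0.0127 F [-0.4 -0.3 -1.8] q6 1.13
lin [0.0003, 0.0334, 0.0003] yaw 0.001
top blue 74 [0.45024262 0.01691157] 0.3214395864651456 0.05182562729439934
side blue 51 [0.56119758 0.06852807] 0.3133803520082292 0.037188623745878946
side blue 188 [0.47238695 0.03160464] 0.3973840011908054 0.10150263815242697
side jaw? 22 [0.6190252  0.01480472] expect centre [0.61628265 0.08913063 0.11879922]
side jaw? 350 [0.59318691 0.10421532] expect centre [0.61628265 0.08913063 0.11879922]
```

Request:
apply_moves:
  moves:
    - {"hand": 0.0,"linear": [0.0003,0.012,0.0003],"yaw": 0}
    - {"hand": 0.0,"linear": [0.0003,0.025,0.0003],"yaw": 0}
    - {"hand": 0.0,"linear": [0.0003,0.034,0.0003],"yaw": 0}
    - {"hand": 0.0,"linear": [0.0003,0.039,0.0003],"yaw": 0}
    - {"hand": 0.0,"linear": [0.0003,0.0425,0.0003],"yaw": 0}
    - {"hand": 0.0,"linear": [0.0003,0.0425,0.0003],"yaw": 0}
    - {"hand": 0.0,"linear": [0.0003,0.0425,0.0003],"yaw": 0}

```text
clock: 60.45
ee_pos: [0.5339, 0.0534, 0.0414]
tool_rot: [-0.589, 0.39, -0.391, 0.59]
contact_force: [-0.0, 0.1, -1.5]
finger_gap: 0.0126
```

```bash
python3 plan.py; python3 -c "
from workcell import ctrl;print(ctrl.sense()['torque'])"
```

```text
t 60.45 tcp [0.5339 0.0534 0.0414] ang -1.17 tilt [ 0.001 -0.    -1.   ] gap 0.0126 F [-0.   0.1 -1.5] q6 1.13
[-0.03540675 -0.00816928  0.02539833]
```

Request:
apply_moves:
  moves:
    - {"hand": 0.0,"linear": [-0.0003,0.004,-0.0003],"yaw": 0}
    - {"hand": 0.0,"linear": [-0.0003,0.008,-0.0003],"yaw": 0}
    - {"hand": 0.0,"linear": [-0.0003,0.012,-0.0003],"yaw": 0}
    - {"hand": 0.0,"linear": [-0.0003,0.0165,-0.0003],"yaw": 0}
    - {"hand": 0.0,"linear": [-0.0003,0.0165,-0.0003],"yaw": 0}

```text
clock: 61.08
ee_pos: [0.5326, 0.0536, 0.0237]
tool_rot: [0.59, -0.391, 0.39, -0.589]
contact_force: [-0.6, 0.8, -2.2]
finger_gap: 0.0128
```

```bash
cat > arc.py <<'E'
"shifts to turn the wrench clockwise about the nut: arc.py d1 d2 ... (rad)"
import sys
from plan import *
s=ctrl.sense();R=Ro.from_quat(s["tool_rot"]).as_matrix();p=np.array(s["ee_pos"]);print("torque",np.round(s["torque"],2))
show([]);N=np.array([.6167,.0889]);v=p[:2]-N;print("r",np.hypot(*v),"dir",np.arctan2(-v[1],-v[0]))
for d in map(float,sys.argv[1:]):
    c,q=np.cos(-d),np.sin(-d);t=N+np.array([c*v[0]-q*v[1],q*v[0]+c*v[1]]);print(d,np.round(R.T@(np.r_[t,p[2]]-p),4))
E
python3 arc.py .15 .3 .45 .6 .75 .9
```

```text
torque [ 0.03  0.01 -0.07]
t 61.08 tcp [0.5326 0.0536 0.0237] ang -1.17 tilt [-0.001  0.    -1.   ] gap 0.0128 F [-0.6  0.8 -2.2] q6 1.13
r 0.09119735254796967 dir 0.397140448465035
0.15 [-0.0136  0.      0.0011]
0.3 [-0.0269  0.      0.0042]
0.45 [-0.0396  0.      0.0092]
0.6 [-0.0514  0.      0.0161]
0.75 [-0.0621  0.      0.0247]
0.9 [-0.0713 -0.      0.0348]
```

Request:
apply_moves:
  moves:
    - {"hand": 0.0,"linear": [-0.0068,0,0.0003],"yaw": 0.075}
    - {"hand": 0.0,"linear": [-0.0136,0,0.0011],"yaw": 0.15}
    - {"hand": 0.0,"linear": [-0.0203,0,0.0024],"yaw": 0.225}
    - {"hand": 0.0,"linear": [-0.0269,0,0.0042],"yaw": 0.3}
    - {"hand": 0.0,"linear": [-0.0333,0,0.0065],"yaw": 0.375}
    - {"hand": 0.0,"linear": [-0.0396,0,0.0092],"yaw": 0.45}
    - {"hand": 0.0,"linear": [-0.0456,0,0.0124],"yaw": 0.525}
    - {"hand": 0.0,"linear": [-0.0514,0,0.0161],"yaw": 0.6}
    - {"hand": 0.0,"linear": [-0.0569,0,0.0202],"yaw": 0.675}
    - {"hand": 0.0,"linear": [-0.0621,0,0.0247],"yaw": 0.75}
    - {"hand": 0.0,"linear": [-0.0621,0,0.0247],"yaw": 0.75}
    - {"hand": 0.0,"linear": [-0.0621,0,0.0247],"yaw": 0.75}

```text
clock: 62.58
ee_pos: [0.5311, 0.1207, 0.0242]
tool_rot: [-0.406, 0.579, -0.579, 0.406]
contact_force: [-2.1, 2.4, -1.9]
finger_gap: 0.0125
```

```bash
python3 arc.py .05 .1 .15 .2 .25; python3 yl.py
```

```text
torque [0.37 0.37 0.19]
t 62.58 tcp [0.5311 0.1207 0.0242] ang -1.919 tilt [-0.001  0.001 -1.   ] gap 0.0125 F [-2.1  2.4 -1.9] q6 2.0
r 0.09129105681254314 dir -0.35564283632213195
0.05 [-0.0046  0.      0.0001]
0.1 [-0.0091  0.      0.0005]
0.15 [-0.0136  0.      0.0011]
0.2 [-0.0181  0.      0.002 ]
0.25 [-0.0226  0.      0.003 ]
top yellow [ 4.27147243 -0.116567  ] 420.5 angle 1.5191232602123395 r 0.013205277276917742
side yellow [ 2.888374   -3.15331806] 157.5 angle 1.5985862304230423 r 0.01607072317668709
```

Request:
apply_moves:
  moves:
    - {"hand": 0.0,"linear": [-0.0046,0,0.0001],"yaw": 0.05}
    - {"hand": 0.0,"linear": [-0.0091,0,0.0005],"yaw": 0.1}
    - {"hand": 0.0,"linear": [-0.0136,0,0.0011],"yaw": 0.15}
    - {"hand": 0.0,"linear": [-0.0136,0,0.0011],"yaw": 0.15}
    - {"hand": 0.0,"linear": [-0.0136,0,0.0011],"yaw": 0.15}

```text
clock: 63.3
ee_pos: [0.5369, 0.133, 0.0242]
tool_rot: [-0.361, 0.608, -0.608, 0.361]
contact_force: [-3.2, 2.7, -1.2]
finger_gap: 0.0128
```

```bash
python3 arc.py .05 .1 .15 .2 .25; python3 yl.py
```

```text
torque [0.61 0.55 0.21]
t 63.3 tcp [0.5369 0.133  0.0242] ang -2.069 tilt [-0.001  0.001 -1.   ] gap 0.0128 F [-3.2  2.7 -1.2] q6 2.18
r 0.09113271471652964 dir -0.5047233412330409
0.05 [-0.0046  0.      0.0001]
0.1 [-0.0091  0.      0.0005]
0.15 [-0.0136  0.      0.0011]
0.2 [-0.0181  0.      0.0019]
0.25 [-0.0225 -0.      0.003 ]
top yellow [4.04425253 0.4780382 ] 397.0 angle 1.6671037277941914 r 0.012627848062292796
side yellow [nan nan] 0.0 angle nan r nanyl.py:4: RuntimeWarning: invalid value encountered in divide
  return np.array([(t*X).sum(),(t*Y).sum()])/t.sum(),t.sum()
```

Request:
apply_moves:
  moves:
    - {"hand": 0.0,"linear": [-0.0023,0,0.0],"yaw": 0.025}
    - {"hand": 0.0,"linear": [-0.0046,0,0.0001],"yaw": 0.05}
    - {"hand": 0.0,"linear": [-0.0069,0,0.0003],"yaw": 0.075}
    - {"hand": 0.0,"linear": [-0.0069,0,0.0003],"yaw": 0.075}
    - {"hand": 0.0,"linear": [-0.0069,0,0.0003],"yaw": 0.075}

```text
clock: 64.03
ee_pos: [0.5408, 0.1387, 0.0243]
tool_rot: [-0.338, 0.621, -0.621, 0.338]
contact_force: [-4.5, 1.4, -1.8]
finger_gap: 0.0129
```

```bash
python3 arc.py .05 .1 .15 2>/dev/null; python3 yl.py 2>/dev/null
```

```text
torque [0.43 0.67 0.19]
t 64.03 tcp [0.5408 0.1387 0.0243] ang -2.145 tilt [-0. -0. -1.] gap 0.0129 F [-4.5  1.4 -1.8] q6 2.26
r 0.09081981205179358 dir -0.5807202682776347
0.05 [-0.0045 -0.      0.0001]
0.1 [-0.0091 -0.      0.0005]
0.15 [-0.0136 -0.      0.0011]
top yellow [3.9672366  0.71977657] 385.0 angle 1.7298765034832617 r 0.01252363329365924
side yellow [nan nan] 0.0 angle nan r nan
```

Request:
apply_moves:
  moves:
    - {"hand": 0.0,"linear": [-0.0023,0,0.0],"yaw": 0.025}
    - {"hand": 0.0,"linear": [-0.0046,0,0.0001],"yaw": 0.05}
    - {"hand": 0.0,"linear": [-0.0069,0,0.0003],"yaw": 0.075}
    - {"hand": 0.0,"linear": [-0.0069,0,0.0003],"yaw": 0.075}
    - {"hand": 0.0,"linear": [-0.0069,0,0.0003],"yaw": 0.075}

```text
clock: 64.75
ee_pos: [0.545, 0.1432, 0.0243]
tool_rot: [0.315, -0.633, 0.634, -0.314]
contact_force: [-3.0, -4.2, -1.5]
finger_gap: 0.0127
```

```bash
python3 arc.py .05 .1 .15 2>/dev/null; python3 yl.py 2>/dev/null
```

```text
torque [-0.59  0.66  0.4 ]
t 64.75 tcp [0.545  0.1432 0.0243] ang -2.22 tilt [-0.    -0.003 -1.   ] gap 0.0127 F [-3.  -4.2 -1.5] q6 2.35
r 0.08999518926968465 dir -0.6481314072536185
0.05 [-0.0045 -0.      0.0001]
0.1 [-0.009  -0.      0.0004]
0.15 [-0.0135 -0.      0.001 ]
top yellow [4.02213322 0.78524788] 410.5 angle 1.7433804640285273 r 0.012733592286628678
side yellow [nan nan] 0.0 angle nan r nan
```

Request:
apply_moves:
  moves:
    - {"hand": 0.0,"linear": [-0.0023,0,0.0],"yaw": 0.025}
    - {"hand": 0.0,"linear": [-0.0045,0,0.0001],"yaw": 0.05}
    - {"hand": 0.0,"linear": [-0.0045,0,0.0001],"yaw": 0.05}
    - {"hand": 0.0,"linear": [-0.0045,0,0.0001],"yaw": 0.05}

```text
clock: 65.35
ee_pos: [0.5474, 0.1456, 0.0239]
tool_rot: [0.3, -0.64, 0.642, -0.297]
contact_force: [-4.5, -7.2, -3.2]
finger_gap: 0.0124
```

```bash
python3 arc.py -.12 -.2 -.25 2>/dev/null; python3 yl.py 2>/dev/null
```

```text
torque [-1.12  0.81  0.61]
t 65.35 tcp [0.5474 0.1456 0.0239] ang -2.27 tilt [-0.001 -0.005 -1.   ] gap 0.0124 F [-4.5 -7.2 -3.2] q6 2.4
r 0.08959900691127036 dir -0.6858832717642578
-0.12 [0.0107 0.0001 0.0008]
-0.2 [0.0178 0.0001 0.002 ]
-0.25 [0.0221 0.0001 0.0031]
top yellow [3.94495887 0.79306994] 429.0 angle 1.7490336368906205 r 0.012505135957215082
side yellow [nan nan] 0.0 angle nan r nan
```

Request:
apply_moves:
  moves:
    - {"hand": 0.0,"linear": [0.006,0,0.0003],"yaw": -0.07}
    - {"hand": 0.0,"linear": [0.0107,0,0.0008],"yaw": -0.12}
    - {"hand": 0.0,"linear": [0.0178,0,0.002],"yaw": -0.2}
    - {"hand": 0.0,"linear": [0.0178,0,0.002],"yaw": -0.2}
    - {"hand": 0.0,"linear": [0.0178,0,0.002],"yaw": -0.2}

```text
clock: 66.08
ee_pos: [0.539, 0.1328, 0.0249]
tool_rot: [0.36, -0.608, 0.609, -0.361]
contact_force: [1.2, -1.0, -4.1]
finger_gap: 0.0124
```

```bash
python3 arc.py 2>/dev/null; python3 yl.py 2>/dev/null
```

```text
torque [-0.14 -0.11  0.12]
t 66.08 tcp [0.539  0.1328 0.0249] ang -2.072 tilt [ 0.003 -0.001 -1.   ] gap 0.0124 F [ 1.2 -1.  -4.1] q6 2.18
r 0.0892426900239706 dir -0.5136671403986031
top yellow [4.08941001 0.0548988 ] 476.0 angle 1.5607902251942793 r 0.012649691970828696
side yellow [nan nan] 0.0 angle nan r nan
```

```bash
cat > ym.py <<'E'
from yl import *
d=snap("top");q=px(d,C)[0];u,v=np.round(q).astype(int);p=d["img"][v-10:v+11,u-10:u+14].astype(int)
print(q);print(np.clip((p[...,0]+p[...,1])//2-p[...,2],0,None))
E
python3 ym.py 2>/dev/null | tail -22
```

```text
[ 22   0   0   0   0   0   0   0   0   0   0   0  45 116 153 159 133  80
    0   0   0   0   0  51]
 [ 25   0   0   0   0   0   0   0   0   0   0   0   0   0   0  13  61  43
    0   0   0   0  36  55]
 [ 26   0   0   0   0   0   0   0   0   0   0   0   0   0   0   0   0   0
    0   0   0   9  55  54]
 [ 36   0   0   0   0   0   0   0   0   0   0   0   0   0   0   0   0   0
    0   0   0  43  53  53]
 [ 35   0   0   0   0   0   0   0   0   0   0   0   0   0   0   0   0   0
    0   0  26  79  71  58]
 [ 39   0   0   0   0   0   0   0   0   0   0   0   0   0   0   0   0   0
    0   0  55  76  84  82]
 [ 39   0   0   0   0   0   0   0   0   0   0   0   1   0   0   0   0   0
    0  30  57  59  61  66]
 [ 37   1   0   0   0   0   0   0   0   0   0   0   0   0   0   0   0   0
    8  52  57  55  55  55]
 [ 33   6   0   0   0   0   0   0   0   0   0   0   0   0   0   0   0   0
   38  57  56  55  55  54]
 [ 31   9   0   0   0   0   0   0   0   0   0   0   0   0   0   0   0  13
   52  55  54  55  54  54]
 [ 33  18   0   0   0   0   0   0   0   0   0   0   0   0   0   0   0  43
   56  56  54  54  54  54]]
```

```bash
python3 arc.py .07 .14 .2 .22 2>/dev/null
```

```text
torque [-0.33 -0.49  0.05]
t 66.33 tcp [0.5389 0.1328 0.0249] ang -2.07 tilt [ 0.002 -0.001 -1.   ] gap 0.0123 F [ 3.  -1.7 -4.8] q6 2.18
r 0.08930592311157769 dir -0.5136101502943591
0.07 [-0.0062  0.      0.0003]
0.14 [-0.0124  0.      0.001 ]
0.2 [-0.0177  0.      0.002 ]
0.22 [-0.0195  0.      0.0024]
```

Request:
apply_moves:
  moves:
    - {"hand": 0.0,"linear": [-0.0062,0,0.0003],"yaw": 0.07}
    - {"hand": 0.0,"linear": [-0.0124,0,0.001],"yaw": 0.14}
    - {"hand": 0.0,"linear": [-0.0177,0,0.002],"yaw": 0.2}
    - {"hand": 0.0,"linear": [-0.02,0,0.0024],"yaw": 0.225}
    - {"hand": 0.0,"linear": [-0.02,0,0.0024],"yaw": 0.225}
    - {"hand": 0.0,"linear": [-0.02,0,0.0024],"yaw": 0.225}

```text
clock: 67.08
ee_pos: [0.5483, 0.147, 0.0238]
tool_rot: [0.293, -0.643, 0.646, -0.289]
contact_force: [-0.9, -8.2, -2.2]
finger_gap: 0.0129
```

```bash
python3 arc.py -.03 -.05 -.07 2>/dev/null; python3 yl.py 2>/dev/null; python3 ym.py 2>/dev/null | tail -24 | head -8
```

```text
torque [-1.52  0.22  0.63]
t 67.08 tcp [0.5483 0.147  0.0238] ang -2.293 tilt [-0.003 -0.006 -1.   ] gap 0.0129 F [-0.9 -8.2 -2.2] q6 2.43
r 0.08975781324547263 dir -0.7045785861709551
-0.03 [0.0027 0.     0.0001]
-0.05 [0.0045 0.     0.0002]
-0.07 [0.0063 0.     0.0003]
top yellow [3.97360933 0.8127269 ] 435.5 angle 1.7524342601397223 r 0.012605726717190487
side yellow [nan nan] 0.0 angle nan r nan
 [  0   0   0   0   0   0   0   0   0   0   0   0  25  31   0   0   0   0
    0   0  22  30  56  51]
 [  0   7  40   7   0   0   0   0   0   0   0   0 102 142 113  89  63  14
    0   0   0   0  14  51]
 [  0   0  28   2   0   0   0   0   0   0   0   0   0  16  82 154 152  61
    0   0   0   0   0  57]
 [  0   0   0   0   0   0   0   0   0   0   0   0   0   0   0  16  74   1
    0   0   0   0   0  51]
```

Request:
apply_moves:
  moves:
    - {"hand": 0.0,"linear": [0.0022,0,0.0],"yaw": -0.025}
    - {"hand": 0.0,"linear": [0.0045,0,0.0002],"yaw": -0.05}
    - {"hand": 0.0,"linear": [0.0063,0,0.0003],"yaw": -0.07}
    - {"hand": 0.0,"linear": [0.0063,0,0.0003],"yaw": -0.07}
    - {"hand": 0.0,"linear": [0.0063,0,0.0003],"yaw": -0.07}

```text
clock: 67.95
ee_pos: [0.5462, 0.1443, 0.0248]
tool_rot: [0.312, -0.634, 0.635, -0.313]
contact_force: [2.5, -4.0, -3.4]
finger_gap: 0.0126
```

```bash
python3 arc.py -.03 -.05 -.07 2>/dev/null; python3 yl.py 2>/dev/null
```

```text
torque [-0.65 -0.57  0.15]
t 67.95 tcp [0.5462 0.1443 0.0248] ang -2.225 tilt [ 0.002 -0.    -1.   ] gap 0.0126 F [ 2.5 -4.  -3.4] q6 2.35
r 0.08964523549375364 dir -0.6661264594048059
-0.03 [ 0.0027 -0.      0.    ]
-0.05 [ 0.0045 -0.      0.0001]
-0.07 [ 0.0063 -0.      0.0001]
top yellow [4.06576494 0.76690506] 420.5 angle 1.7369260283365 r 0.01285364217916819
side yellow [nan nan] 0.0 angle nan r nan
```

Request:
apply_moves:
  moves:
    - {"hand": 0.0,"linear": [0,0,0.001],"yaw": 0}
    - {"hand": 0.0,"linear": [0,-0.01,0.001],"yaw": 0}
    - {"hand": 0.0,"linear": [0,-0.025,0.001],"yaw": 0}
    - {"hand": 0.0,"linear": [0,-0.045,0.001],"yaw": 0}
    - {"hand": 0.0,"linear": [0,-0.065,0.001],"yaw": 0}
    - {"hand": 0.0,"linear": [0,-0.07,0.001],"yaw": 0}
    - {"hand": 0.0,"linear": [0,-0.07,0.001],"yaw": 0}

```text
clock: 68.92
ee_pos: [0.5487, 0.1399, 0.0921]
tool_rot: [0.312, -0.631, 0.637, -0.313]
contact_force: [16.3, -12.5, -21.4]
finger_gap: 0.0105
```

```bash
python3 arc.py 2>/dev/null; python3 yl.py 2>/dev/null;python3 ym.py 2>/dev/null | tail -26 | head -12
```

```text
torque [-2.03 -2.79  0.25]
t 68.92 tcp [0.5487 0.1399 0.0921] ang -2.226 tilt [ 0.006 -0.007 -1.   ] gap 0.0105 F [ 16.3 -12.5 -21.4] q6 2.35
r 0.08502712176388658 dir -0.6437378936138789
top yellow [4.05089461 0.76512289] 420.0 angle 1.7371730183182152 r 0.01280731883466638
side yellow [nan nan] 0.0 angle nan r nan
 [  0   0  17  13   0   0   0   0   0   0   0   0   0   0   0   0   0   0
    0   0  30  57  58  56]
 [  0  13  40   9   0   0   0   0   0   0   0   0  27  30   4   0   0   0
    0   0  23  57  53  50]
 [ 26  54  50   6   0   0   0   0   0   0   0   0  88 127 127 104  63  14
    0   0  13  51  50  49]
 [ 46  62  38   0   0   0   0   0   0   0   0   0   0  12  81 154 155  40
    0   0  10  57  52  51]
 [  1  45  47   6   0   0   0   0   0   0   0   0   0   0   0   0  28   7
    0   0  23  56  53  52]
 [  0   0  23   8   0   0   0   0   0   0   0   0   0   0   0   0   0   0
    0   0  10  62  50  51]
```

The lift pulled 21 N: the jaw is binding on the nut and the handle is pitching up. Lower back right away.

Request:
apply_moves:
  moves:
    - {"hand": 0.0,"linear": [0,0.02,0],"yaw": 0}
    - {"hand": 0.0,"linear": [0,0.04,0],"yaw": 0}
    - {"hand": 0.0,"linear": [0,0.06,0],"yaw": 0}
    - {"hand": 0.0,"linear": [0,0.068,0],"yaw": 0}
    - {"hand": 0.0,"linear": [0,0.068,0],"yaw": 0}
    - {"hand": 0.0,"linear": [0,0.068,0],"yaw": 0}

```text
clock: 69.92
ee_pos: [0.5405, 0.1478, 0.0253]
tool_rot: [-0.316, 0.638, -0.63, 0.31]
contact_force: [-14.9, 9.2, 6.8]
finger_gap: 0.011
```

```bash
python3 arc.py 2>/dev/null; python3 yl.py 2>/dev/null
python3 - <<'E'
from h import *
s=ctrl.sense();p=np.array(s["ee_pos"])
for n in("top","side"):
    d=snap(n,f"k{n}.png");I=hsv(d);b=(I[...,0]>100)&(I[...,0]<118)&(I[...,1]>130)&(I[...,2]>70)
    q=px(d,[p[0],p[1],.055])[0]
    for a,c,l in blobs(b,10):
        if np.hypot(*(c-q))<70:
            P=w(d,np.argwhere(l)[:,::-1],.055)[:,:2];m=P.mean(0);k=np.linalg.svd(P-m)[2][0];print(n,"blue",a,"px",np.round(c),m,np.arctan2(k[1],k[0]),P[np.argmin(P[:,0])],P[np.argmax(P[:,0])])
E
```

```text
torque [1.21 1.99 0.28]
t 69.92 tcp [0.5405 0.1478 0.0253] ang -2.224 tilt [-0.013  0.006 -1.   ] gap 0.011 F [-14.9   9.2   6.8] q6 2.35
r 0.0963118477631895 dir -0.6579152671593779
top yellow [4.05209639 0.76393241] 421.0 angle 1.7368307977345192 r 0.012810178827678617
side yellow [nan nan] 0.0 angle nan r nan
top blue 20 px [240. 203.] [0.57717194 0.11915515] 2.8571290424260574 [0.56682308 0.12328769] [0.58588508 0.11803729]
top blue 11 px [224. 219.] [0.52422392 0.16597815] 1.8984224169699213 [0.52178202 0.17340615] [0.52830071 0.16143926]
side blue 187 px [295. 272.] [0.4972387  0.17856598] 2.461844200222446 [0.4460872  0.20994896] [0.56399595 0.12057991]
```

Request:
apply_moves:
  moves:
    - {"hand": 0.0,"linear": [0,0,-0.002],"yaw": 0}
    - {"hand": 0.0,"linear": [0,0,-0.004],"yaw": 0}
    - {"hand": 0.0,"linear": [0,0,-0.004],"yaw": 0}
    - {"hand": 0.0,"linear": [0,0,-0.004],"yaw": 0}

```text
clock: 70.62
ee_pos: [0.5408, 0.1481, 0.0268]
tool_rot: [-0.315, 0.635, -0.632, 0.312]
contact_force: [-7.8, 2.5, 5.3]
finger_gap: 0.0106
```

```bash
python3 arc.py 2>/dev/null; python3 yl.py 2>/dev/null
```

```text
torque [0.1  0.86 0.34]
t 70.62 tcp [0.5408 0.1481 0.0268] ang -2.224 tilt [-0.005  0.002 -1.   ] gap 0.0106 F [-7.8  2.5  5.3] q6 2.36
r 0.09630579559341626 dir -0.6625123841060422
top yellow [3.88885757 0.73086363] 378.0 angle 1.7362536569788176 r 0.01229271755469372
side yellow [nan nan] 0.0 angle nan r nan
```

Request:
apply_moves:
  moves:
    - {"hand": 0.0,"linear": [0.0,0,-0.004],"yaw": 0}
    - {"hand": 0.0,"linear": [0.0,0,-0.008],"yaw": 0}
    - {"hand": 0.0,"linear": [0.0,0,-0.012],"yaw": 0}
    - {"hand": 0.0,"linear": [0.0,0,-0.012],"yaw": 0}

```text
clock: 71.22
ee_pos: [0.5416, 0.1493, 0.0305]
tool_rot: [0.309, -0.628, 0.64, -0.318]
contact_force: [15.0, -17.6, -0.5]
finger_gap: 0.0109
```

```bash
python3 arc.py 2>/dev/null; python3 yl.py 2>/dev/null
cat > hd.py <<'E'
from h import *
s=ctrl.sense();p=np.array(s["ee_pos"])
d=snap("side");I=hsv(d);b=(I[...,0]>100)&(I[...,0]<118)&(I[...,1]>130)&(I[...,2]>70)
q=px(d,[p[0],p[1],.055])[0]
for a,c,l in blobs(b,10):
    if np.hypot(*(c-q))<70:
        P=w(d,np.argwhere(l)[:,::-1],.055)[:,:2];m=P.mean(0);k=np.linalg.svd(P-m)[2][0];k*=np.sign(k[0]);t=(P-m)@k;print("handle",a,"ang",np.arctan2(k[1],k[0]),"tail",m+k*t.min(),"front",m+k*t.max(),"tail dist from nut",np.hypot(*(m+k*t.min()-[.6167,.0889])))
E
python3 hd.py
```

```text
torque [-3.18 -2.82  0.14]
t 71.22 tcp [0.5416 0.1493 0.0305] ang -2.224 tilt [ 0.018 -0.008 -1.   ] gap 0.0109 F [ 15.  -17.6  -0.5] q6 2.37
r 0.09636112520665527 dir -0.6777142497688319
top yellow [3.89239075 0.73077591] 377.0 angle 1.7360646495989478 r 0.012303387524003128
side yellow [nan nan] 0.0 angle nan r nan
handle 181 ang -0.6870879057632887 tail [0.4556931 0.2138468] front [0.56615826 0.12321543] tail dist from nut 0.20380118593785204
```

The wrench is wedged on the nut (overdriven past its play, so self-locking). I'll grip harder and pull it out backwards along its own axis.

Request:
apply_moves:
  moves:
    - {"hand": 0.0,"linear": [0.0,0,0],"yaw": 0}
    - {"hand": 0.0,"linear": [0.0,0,0],"yaw": 0}
    - {"hand": 0.0,"linear": [0.0,0.002,-0.004],"yaw": -0.02}
    - {"hand": 0.0,"linear": [0.0,0.003,-0.008],"yaw": -0.04}
    - {"hand": 0.0,"linear": [0.0,0.003,-0.008],"yaw": -0.04}
  squeeze: 120

```text
clock: 72.0
ee_pos: [0.5417, 0.1499, 0.0301]
tool_rot: [0.318, -0.617, 0.638, -0.333]
contact_force: [28.1, -31.9, -2.7]
finger_gap: 0.01
```

```bash
python3 arc.py 2>/dev/null; python3 yl.py 2>/dev/null;python3 hd.py
```

```text
torque [-5.68 -5.1  -0.49]
t 72.0 tcp [0.5417 0.1499 0.0301] ang -2.185 tilt [ 0.032 -0.016 -0.999] gap 0.01 F [ 28.1 -31.9  -2.7] q6 2.34
r 0.09667087659441193 dir -0.6826663597329126
top yellow [4.00264479 0.7815938 ] 410.5 angle 1.7434171889356849 r 0.012672011579076369
side yellow [nan nan] 0.0 angle nan r nan
handle 181 ang -0.6873111115609377 tail [0.45519856 0.21480651] front [0.56641019 0.12352116] tail dist from nut 0.20478076811966714
```

Request:
apply_moves:
  moves:
    - {"hand": 0.0,"linear": [0.0,0,0.01],"yaw": 0.0}
    - {"hand": 0.0,"linear": [0.0,0,0.018],"yaw": 0.0}
    - {"hand": 0.0,"linear": [0.0,-0.008,0.018],"yaw": 0.0}
    - {"hand": 0.0,"linear": [0.0,-0.018,0.018],"yaw": 0.0}
    - {"hand": 0.0,"linear": [0.0045,-0.018,0.018],"yaw": -0.05}
    - {"hand": 0.0,"linear": [0.009,-0.018,0.0185],"yaw": -0.1}
    - {"hand": 0.0,"linear": [0.009,-0.018,0.0185],"yaw": -0.1}
  squeeze: 60

```text
clock: 73.03
ee_pos: [0.5363, 0.1403, 0.0409]
tool_rot: [-0.357, 0.611, -0.611, 0.356]
contact_force: [-0.2, -3.1, -3.8]
finger_gap: 0.0099
```

```bash
python3 arc.py 2>/dev/null; python3 yl.py 2>/dev/null;python3 hd.py
```

```text
torque [-0.46  0.17 -0.24]
t 73.03 tcp [0.5363 0.1403 0.0409] ang -2.086 tilt [-0.001 -0.    -1.   ] gap 0.0099 F [-0.2 -3.1 -3.8] q6 2.21
r 0.09541580649753525 dir -0.5688940348836693
top yellow [3.74376287 0.18783094] 374.5 angle 1.5982936676358626 r 0.01160379927646082
side yellow [nan nan] 0.0 angle nan r nan
handle 169 ang -0.5362752925489227 tail [0.45115938 0.1821297 ] front [0.55019116 0.1232674 ] tail dist from nut 0.18998809030605085
```

Request:
apply_moves:
  moves:
    - {"hand": 0.0,"linear": [0.0,0.008,0],"yaw": 0.0}
    - {"hand": 0.0,"linear": [0.0,0.016,0],"yaw": 0.0}
    - {"hand": 0.0,"linear": [0.0,0.0,0],"yaw": 0.0}
    - {"hand": 0.0,"linear": [0.0,-0.015,0],"yaw": 0.0}
    - {"hand": 0.0,"linear": [0.0,0.0,0],"yaw": 0.0}
    - {"hand": 0.0,"linear": [0.0,0.016,0],"yaw": 0.0}
    - {"hand": 0.0,"linear": [0.0,0.0,0],"yaw": 0.0}
    - {"hand": 0.0,"linear": [0.0,-0.015,0],"yaw": 0.0}
    - {"hand": 0.0,"linear": [0.0,0.0,0],"yaw": 0.0}
    - {"hand": 0.0,"linear": [0.0,0.016,0],"yaw": 0.0}
    - {"hand": 0.0,"linear": [0.0,0.016,0],"yaw": 0.0}
    - {"hand": 0.0,"linear": [0.0,0.016,0],"yaw": 0.0}

```text
clock: 74.68
ee_pos: [0.5372, 0.1411, 0.0284]
tool_rot: [-0.356, 0.611, -0.61, 0.356]
contact_force: [-9.4, -0.8, 4.3]
finger_gap: 0.0099
```

```bash
python3 arc.py .05 .1 2>/dev/null; python3 yl.py 2>/dev/null;python3 hd.py
```

```text
torque [-0.58  1.15 -0.49]
t 74.67 tcp [0.5372 0.1411 0.0284] ang -2.086 tilt [-0.001  0.001 -1.   ] gap 0.0099 F [-9.4 -0.8  4.3] q6 2.21
r 0.09514089510833224 dir -0.5812596416393997
0.05 [-0.0047  0.      0.0004]
0.1 [-0.0094  0.      0.0011]
top yellow [3.94809538 0.71695686] 388.5 angle 1.7300388178354784 r 0.01246364018046528
side yellow [nan nan] 0.0 angle nan r nan
handle 166 ang -0.582150719813597 tail [0.44339711 0.19851273] front [0.54640483 0.13070824] tail dist from nut 0.20505813950599325
```

Request:
apply_moves:
  moves:
    - {"hand": 0.0,"linear": [0.0,0,-0.005],"yaw": 0.0}
    - {"hand": 0.0,"linear": [0.0,0,-0.01],"yaw": 0.0}
    - {"hand": 0.0,"linear": [0.0,0,-0.014],"yaw": 0.0}
    - {"hand": 0.0,"linear": [0.0,0,-0.014],"yaw": 0.0}

```text
clock: 75.32
ee_pos: [0.5314, 0.1453, 0.0311]
tool_rot: [0.353, -0.607, 0.614, -0.36]
contact_force: [5.9, -11.3, 0.9]
finger_gap: 0.01
```

```bash
python3 arc.py .05 .1 2>/dev/null; python3 yl.py 2>/dev/null;python3 hd.py
```

```text
torque [-1.97 -1.12 -0.54]
t 75.33 tcp [0.5314 0.1453 0.0311] ang -2.085 tilt [ 0.014 -0.004 -1.   ] gap 0.01 F [  5.9 -11.3   0.9] q6 2.22
r 0.10228340172548095 dir -0.5844216304082673
0.05 [-0.0051  0.      0.0005]
0.1 [-0.0102  0.0001  0.0012]
top yellow [3.94566363 0.72036934] 384.5 angle 1.7309970441827711 r 0.012458440624760269
side yellow [nan nan] 0.0 angle nan r nan
handle 167 ang -0.573104309822664 tail [0.43928735 0.19936887] front [0.53886232 0.13510747] tail dist from nut 0.20899430292345653
```

Request:
apply_moves:
  moves:
    - {"hand": 0.0,"linear": [0.0,0,-0.006],"yaw": 0.0}
    - {"hand": 0.0,"linear": [0.0,0,-0.012],"yaw": 0.0}
    - {"hand": 0.0,"linear": [0.0,0,-0.018],"yaw": 0.0}
    - {"hand": 0.0,"linear": [0.0,0,-0.018],"yaw": 0.0}
  squeeze: 80

```text
clock: 75.97
ee_pos: [0.5098, 0.1573, 0.0266]
tool_rot: [-0.356, 0.611, -0.61, 0.358]
contact_force: [0.1, 0.1, -0.7]
finger_gap: 0.01
```

```bash
python3 arc.py 2>/dev/null; python3 yl.py 2>/dev/null;python3 hd.py
```

```text
torque [ 0.05 -0.01  0.02]
t 75.97 tcp [0.5098 0.1573 0.0266] ang -2.084 tilt [ 0.002  0.001 -1.   ] gap 0.01 F [ 0.1  0.1 -0.7] q6 2.24
r 0.12691054271012803 dir -0.5689022461110853
top yellow [3.94206099 0.71659129] 385.5 angle 1.7302205728614235 r 0.012445062619014523
side yellow [ 2.1804375  -1.65490536] 13.0 angle 1.7854537491751763 r 0.009771440651099115
handle 165 ang -0.5069689184495625 tail [0.41620923 0.20652739] front [0.51634909 0.15091112] tail dist from nut 0.23244945847334225
```

The wrench is free, contact forces are near zero and the nut still reads near its stop. Withdraw it fully, raise and carry it to the mat.

Request:
apply_moves:
  moves:
    - {"hand": 0.0,"linear": [0.0,0,-0.015],"yaw": 0.0}
    - {"hand": 0.0,"linear": [0.0,0,-0.032],"yaw": 0.0}
    - {"hand": 0.0,"linear": [0.0,0,-0.035],"yaw": 0.0}
    - {"hand": 0.0,"linear": [0.0,-0.02,-0.035],"yaw": 0.0}
    - {"hand": 0.0,"linear": [0.0,-0.05,-0.035],"yaw": 0.0}
    - {"hand": 0.0,"linear": [0.0,-0.075,-0.035],"yaw": -0.05}
    - {"hand": 0.0,"linear": [0.0,-0.075,-0.035],"yaw": -0.2}
    - {"hand": 0.0,"linear": [0.0,-0.075,-0.035],"yaw": -0.35}
    - {"hand": 0.0,"linear": [0.0,-0.075,-0.035],"yaw": -0.5}
    - {"hand": 0.0,"linear": [0.0,-0.075,-0.035],"yaw": -0.65}
    - {"hand": 0.0,"linear": [0.0,-0.075,-0.035],"yaw": -0.8}

```text
clock: 77.5
ee_pos: [0.4782, 0.1735, 0.0999]
tool_rot: [0.567, -0.423, 0.422, -0.567]
contact_force: [1.1, -0.7, -1.7]
finger_gap: 0.0099
```

```bash
python3 plan.py .448 .1145 .09 -1.2 .448 .1145 .09 .068; python3 yl.py 2>/dev/null
```

```text
t 77.5 tcp [0.4782 0.1735 0.0999] ang -1.28 tilt [-0.001 -0.    -1.   ] gap 0.0099 F [ 1.1 -0.7 -1.7] q6 1.48
lin [0.0479, 0.01, -0.0458] yaw -0.08
lin [0.0479, 0.01, -0.0458] yaw -1.348
top yellow [3.94256127 0.71328306] 385.0 angle 1.7293745268970855 r 0.012444465884577392
side yellow [ 3.25590919 -2.28132046] 132.5 angle 1.8273336446740043 r 0.014065016240701259
```

Request:
apply_moves:
  moves:
    - {"hand": 0.0,"linear": [0.005,0,-0.005],"yaw": -0.15}
    - {"hand": 0.0,"linear": [0.01,0,-0.01],"yaw": -0.3}
    - {"hand": 0.0,"linear": [0.016,0,-0.016],"yaw": -0.45}
    - {"hand": 0.0,"linear": [0.022,0,-0.022],"yaw": -0.6}
    - {"hand": 0.0,"linear": [0.028,0,-0.027],"yaw": -0.75}
    - {"hand": 0.0,"linear": [0.034,0,-0.033],"yaw": -0.9}
    - {"hand": 0.0,"linear": [0.04,0,-0.038],"yaw": -1.05}
    - {"hand": 0.0,"linear": [0.045,0,-0.043],"yaw": -1.2}
    - {"hand": 0.0,"linear": [0.0479,0,-0.0458],"yaw": -1.3}
    - {"hand": 0.0,"linear": [0.0479,0.01,-0.0458],"yaw": -1.348}
    - {"hand": 0.0,"linear": [0.0479,0.02,-0.0458],"yaw": -1.348}
    - {"hand": 0.0,"linear": [0.0479,0.03,-0.0458],"yaw": -1.348}

```text
clock: 79.1
ee_pos: [0.4481, 0.1146, 0.0696]
tool_rot: [-0.707, -0.022, 0.022, 0.707]
contact_force: [-0.8, -0.0, -2.3]
finger_gap: 0.0099
```

```bash
python3 plan.py .448 .1145 .03 .068
python3 - <<'E'
from h import *
s=ctrl.sense();p=np.array(s["ee_pos"]);z=p[2]+.0214+.01
d=snap("side");I=hsv(d);b=(I[...,0]>100)&(I[...,0]<118)&(I[...,1]>130)&(I[...,2]>70)
q=px(d,[p[0],p[1],z])[0]
for a,c,l in blobs(b,10):
    if np.hypot(*(c-q))<80:
        P=w(d,np.argwhere(l)[:,::-1],z)[:,:2];m=P.mean(0);k=np.linalg.svd(P-m)[2][0];k*=np.sign(k[1]);t=(P-m)@k;print(a,np.round(c),"ang",np.arctan2(k[1],k[0]),"ends",m+k*t.min(),m+k*t.max())
E
```

```text
t 79.1 tcp [0.4481 0.1146 0.0696] ang 0.061 tilt [-0. -0. -1.] gap 0.0099 F [-0.8 -0.  -2.3] q6 0.03
lin [-0.0001, 0.0396, -0.0001] yaw -0.007
40 [335. 232.] ang 2.056484529128828 ends [ 0.46071099 -0.00546212] [0.44513457 0.02404637]
13 [329. 242.] ang 1.5276641981317516 ends [0.44784158 0.04574132] [0.44865182 0.06451473]
77 [315. 261.] ang 1.706621888453705 ends [0.45097122 0.10417707] [0.44245303 0.16650508]
329 [324. 330.] ang 2.0231652294723568 ends [0.32287075 0.28363989] [0.28233163 0.36705711]
```

Request:
apply_moves:
  moves:
    - {"hand": 0.0,"linear": [0,0.02,0.003],"yaw": -0.007}
    - {"hand": 0.0,"linear": [0,0.04,0.003],"yaw": -0.012}
    - {"hand": 0.0,"linear": [0,0.055,0.003],"yaw": -0.012}
    - {"hand": 0.0,"linear": [0,0.065,0.003],"yaw": -0.012}
    - {"hand": 0.0,"linear": [0,0.071,0.003],"yaw": -0.012}
    - {"hand": 0.0,"linear": [0,0.071,0.003],"yaw": -0.012}

```text
clock: 79.9
ee_pos: [0.4482, 0.1175, -0.0007]
tool_rot: [0.707, 0.026, -0.027, -0.707]
contact_force: [-0.4, -0.1, -1.8]
finger_gap: 0.0101
```

```bash
python3 plan.py
python3 - <<'E'
from h import *
d=snap("side");I=hsv(d);b=(I[...,0]>100)&(I[...,0]<118)&(I[...,1]>130)&(I[...,2]>70)
q=px(d,[.448,.1,.03])[0]
for a,c,l in blobs(b,10):
    if np.hypot(*(c-q))<70:
        P=w(d,np.argwhere(l)[:,::-1],.019)[:,:2];m=P.mean(0);k=np.linalg.svd(P-m)[2][0];k*=np.sign(k[1]);t=(P-m)@k;print(a,np.round(c),"ends",m+k*t.min(),m+k*t.max())
E
```

```text
t 79.9 tcp [ 0.4482  0.1175 -0.0007] ang 0.075 tilt [-0. -0. -1.] gap 0.0101 F [-0.4 -0.1 -1.8] q6 0.02
33 [333. 246.] ends [ 0.46483867 -0.0116449 ] [0.45350367 0.01968613]
65 [315. 275.] ends [0.45582592 0.09907654] [0.44507098 0.16248467]
334 [324. 330.] ends [0.34651062 0.23990489] [0.30357791 0.32884325]
```

Request:
apply_moves:
  moves:
    - {"hand": 0.0,"linear": [0,0.004,0],"yaw": 0}
    - {"hand": 0.0,"linear": [0,0.008,0],"yaw": 0}
    - {"hand": 0.0,"linear": [0,0.011,0],"yaw": 0}
    - {"hand": 0.0,"linear": [0,0.011,0],"yaw": 0}

```text
clock: 80.45
ee_pos: [0.4487, 0.1175, -0.0113]
tool_rot: [0.707, 0.027, -0.026, -0.707]
contact_force: [0.5, -1.5, 1.4]
finger_gap: 0.01
```

```bash
python3 plan.py
```

```text
t 80.45 tcp [ 0.4487  0.1175 -0.0113] ang 0.075 tilt [ 0.001 -0.    -1.   ] gap 0.01 F [ 0.5 -1.5  1.4] q6 0.02
```

Request:
apply_moves:
  moves:
    - {"hand": 0.0,"linear": [0,0.001,0],"yaw": 0}
    - {"hand": 0.02,"linear": [0,0.001,0],"yaw": 0}
    - {"hand": 0.035,"linear": [0,0.001,0],"yaw": 0}
    - {"hand": 0.035,"linear": [0,0.001,0],"yaw": 0}
    - {"hand": 0.035,"linear": [0,-0.03,0],"yaw": 0}
    - {"hand": 0.035,"linear": [0,-0.09,0],"yaw": 0}
    - {"hand": 0.035,"linear": [0,-0.14,-0.04],"yaw": 0}
    - {"hand": 0.035,"linear": [0,-0.16,-0.1],"yaw": 0}
    - {"hand": 0.035,"linear": [0,-0.16,-0.16],"yaw": 0}
    - {"hand": 0.035,"linear": [0,-0.16,-0.22],"yaw": 0}
    - {"hand": 0.035,"linear": [0,-0.16,-0.28],"yaw": 0}
    - {"hand": 0.035,"linear": [0,-0.16,-0.33],"yaw": 0}

```text
clock: 81.95
ee_pos: [0.4727, -0.2137, 0.1484]
tool_rot: [-0.707, -0.026, 0.026, 0.707]
contact_force: [0.9, -0.4, 0.2]
finger_gap: 0.0353
```

```bash
python3 plan.py; python3 wr.py; python3 yl.py; python3 nut.py
python3 - <<'E'
from h import *
d=snap("top");I=hsv(d)
red=((I[...,0]<6)|(I[...,0]>174))&(I[...,1]>120)&(I[...,2]>150)
for a,c,l in blobs(red,300):
    if 200<c[0]<290 and 220<c[1]<270: print("red px of mat",a,c)
gray=(I[...,1]<45)&(I[...,2]>150);gray[:225]=0;gray[270:]=0;gray[:,:190]=0;gray[:,240:]=0
P=np.argwhere(gray)[:,::-1]
if len(P): W=w(d,P,.019)[:,:2];print("jaw",len(P),W.mean(0),W.min(0),W.max(0))
E
```

```text
t 81.95 tcp [ 0.4727 -0.2137  0.1484] ang 0.074 tilt [ 0.  0. -1.] gap 0.0353 F [ 0.9 -0.4  0.2] q6 -0.64
handle n 216 yaw 1.6233080620236338 1.6296543921579023 origin [0.44900499 0.12245245] on axis [0.4490081  0.12245263] len 0.15956930120178608
top yellow [3.94146237 0.71504062] 383.5 angle 1.7298616359176577 r 0.01244224917016163
side yellow [ 3.25240719 -2.27611748] 132.0 angle 1.8279643550375737 r 0.014042092195187194
yel 2 [255.5 191. ] [0.61317686 0.0729906 ] cw from +x: 1.8371857428581155 r 0.01680204306827835
gre 5 [262.8 186.8] [0.63356512 0.05422353] cw from +x: 1.1425890007671455 r 0.03844787139197198
red 4 [262.5  194.75] [0.60793423 0.05409781] cw from +x: 1.8394979080914748 r 0.036408665098042
disc 234 [0.61638954 0.08827324 0.055     ]
red px of mat 1444 [242.15858726 246.25692521]
jaw 182 [0.44626509 0.19242858] [0.41282615 0.17078767] [0.4765666  0.23005873]
```

Run:
```python
from h import *
d=snap("top","end.png");I=hsv(d)
br=(I[...,2]>60)&(I[...,2]<175)&(I[...,0]<14)&(I[...,1]>70)
br[:195]=0;br[215:]=0;br[:,270:]&=True;br[:,:270]=0;br[:,345:]=0
for a,c,l in blobs(br,8): print("web",a,np.round(w(d,c,.091)[0],4))
g=(I[...,1]<45)&(I[...,2]>120);g[:172]=0;g[192:]=0;g[:,:275]=0;g[:,340:]=0
for a,c,l in blobs(g,6): print("pin head",a,np.round(w(d,c,.07)[0],4))
ctrl.finish_job();print("t",ctrl.sense()["clock"])
```

```text
web 38 [ 0.5906 -0.0151  0.091 ]
web 31 [ 0.5901 -0.0849  0.091 ]
web 35 [ 0.5889 -0.1554  0.091 ]
web 22 [ 0.5546 -0.1922  0.091 ]
web 9 [ 0.552  -0.1622  0.091 ]
pin head 48 [ 0.6416 -0.0171  0.07  ]
pin head 53 [ 0.6418 -0.0864  0.07  ]
pin head 46 [ 0.6421 -0.1562  0.07  ]
the job is handed in; nothing more can be done
the job is handed in; nothing more can be done
```

The job is handed in at about 82 s. All three brackets are pinned on the base, the nut is at the red mark and the wrench is back on its mat.

- **Brackets and pins:** All three brackets sit on their outlines with the web on the robot's side. The last check put their webs at x ≈ 0.59 m and the pin heads at x ≈ 0.642 m, within about 1 mm of the base holes. The collars looked seated in the pin picture, and the rack is now empty.
- **Nut:** I turned it to about the green mark with the fingers, then to its stop with the wrench. At the end the yellow line read 1.837 and the red mark 1.839. By a second reading the nut is about 0.02 rad short of where it stood at the stop.
- **Wrench:** It lies within the mat at origin (0.449, 0.122), about 0.02 rad off the mat's axis.

**What went wrong along the way:**
- Two grasps of bracket b missed because the fingertips sit about 20 mm above the reported TCP. The first nudged the bracket about 8 mm.
- The wrench was found shifted about 35 mm before I gripped it, so I remeasured it.
- I overdrove the wrench at the stop and it wedged on the nut. My first attempts to free it turned the nut back, in one case by about 0.2 rad by the camera, and I drove it to the stop again. The freeing lift and pulls reached 42 N at the wrist.

The camera's nut angles disagree by up to 0.1 rad between the two views. The other objects were not measured again at the end.

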